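Gauge the depth of a hidden stopper in a fuel rail

ROBOT

A 6-joint arm with a two-finger parallel gripper is mounted at the origin on the work surface. World frame = base frame: x ahead of the robot, y to its left, z up, the work surface at z = 0. Lengths are in m, angles in rad, forces in N, time in s.
With the tool pointing down it reaches from about 0.275 to 0.75 m from the base axis. Payload 10.2 kg.
Tool frame: the origin (TCP) lies on the centre line of the jaws, within the pads' length; the fingertips stand 11 mm ahead of it and the grasp point (between the pads) lies 8 mm behind it; z points along the fingers, x is the direction in which the jaws open and shut, and the axes are right-handed (so a half turn about z gives the same grasp; the last joint's range is limited). The gripper opens to 88 mm and grips with 3 to 60 N. Pads are 18 mm wide; open, the fingers measure 123 mm over their backs; the gripper's body (75 mm by 187 mm) begins 45 mm behind the grasp point.
Start: joints at [0.888, 0.313, 1.498, -0, 1.331, -0.223], TCP at [0.233, 0.47, 0.25] pointing down, gripper open.
Joint ranges: [-2.94, 2.94], [-0.97, 2.17], [0.19, 2.56], [-1.23, 4.37], [0.02, 3.11], [-2.88, 2.88]. Speed limits (rad/s): [2.39, 2.39, 3.01, 3.14, 3.14, 3.14].

INTERFACE

Orientations are given as a 3x3 rotation matrix whose columns are the frame's x, y, z axes.
In Python, from station import robot gives the robot as it stands. The module is installed in compiled form; this text tells all that it offers.
- The arm moves only by the shell command python3 -m pendant 'ROWS'. ROWS is JSON, a list of rows, each a list of 7 numbers: the turn, a rotation vector about the tool's x, y, z in degrees, then the shift along the tool's x, y, z in mm, then the closure in counts, from 0 (fully open) to 255 (shut). In form: [[ax, ay, az, x, y, z, claw], ...]. A call has 1 to 12 rows; each row shifts and turns the commanded pose from where the row before left it, along the tool's axes as they then stand; what a row does not reach is not made up. A row lasts 1/8 s, in which the tool goes at most 62.5 mm and 10.7 degrees, less where a joint would pass 70% of its speed; a pose out of reach is approached as far as the arm can. A call is refused whole if a number of a shift passes 62.5 or a number of a turn 10.7, either way. A call with a gripper value outside its range is refused whole. The fingers move at their own pace and stop on an object; the grip force is fixed at half the most. Time passes only in rows, so rows that do not move let the fingers close. It gives the time, the measured TCP pose, the force and the opening at its end, in the units of the state.
- robot.read_state(): the state, without advancing time (a new reading comes with each control period).
- robot.snapshot(name): name is "scene" or "top" or "wrist"; returns a dict with "image" (384x512x3 uint8, red, green, blue), "range_z" (384x512 float32, m along the optical axis (not along the pixel's ray), 0 where there is no reading), "fx", "fy", "cx", "cy" (pixels), "pose" (4x4, takes a point from camera to world coordinates); the wrist camera has in their place "mount" (4x4, takes a point from camera to tool coordinates, whose origin is the TCP and whose axes are the tool frame's). Camera axes: x right, y up, looking along -z (the intrinsics and any distortion apply to the point x, -y, -z); pixel columns grow to the right and rows downward; lengths in m; the calibration is good to about 2 mm. A picture is of the moment at which its call begins: read the wrist's pose just before it.
- robot.close_job(): hands the job in, once; it reports no verdict.
The state is a dict: "clock": time; "q": joint angles; "qd": joint speeds; "joint_efforts": joint torques, N m; "tcp_pos": TCP position; "ee_rot": TCP orientation; "force": force on the tool from outside, world axes, zero at the start; "moment": the same for the moment, N m; "width": finger opening in m.
Only numpy, scipy, OpenCV 4.12 (cv2) and the standard library are available. Lean on these libraries where they do the work, as an engineer would, in place of code of your own. Each camera call takes 0.05 s, during which the arm holds its last target.

TASK

Find out how deep the stopper sits inside the black fuel-rail tube: take the depth rod from its rest, slide it tip first into the open end of the tube until it bottoms on the hidden stopper, and leave it there. Then slide the cursor along the scale bar until its blade just rests against the outer end of the rod, so that the scale shows the exposed length, and let go. Push gently throughout, well under 25 N, since a harder push shifts the stopper, and leave the other things on the bench where they are.

Things in the scene. Friction and masses are not known exactly. Their poses are not given: they have to be found in the camera images.
- bore_mouth (a point): Centre of the open end of a level black fuel-rail tube (33 mm outside, steel ring, axis 80 mm above the bench) on a fixed white sheet stand. Bore 14.6 mm, mouth flared. y axis: out of the mouth along the bore (the rod goes in towards -y); z up; x away from the scale bar. A fixed stopper (face: stop_face, not measured) blocks the bore 45 to 82 mm in: feel for it.
- rod_grip (a point): Centre of the square aluminium grip block (18 x 34 x 18 mm, 34 along the rod) at the outer end of the loose 12 mm steel depth rod (120 g, 142 mm in all, coned tip). y axis: along the rod from tip to block; z up at start. Tip 125 mm from here towards -y, outer end face 17 mm towards +y. It lies level, 46 mm up, in open slots of a wooden rest 50 mm wide; the block hangs free; lift straight up.
- rod_tip (a point): Centre of the rod's tip end face; same axes as rod_grip.
- rod_end (a point): Centre of the flat outer end face of the rod's grip block; same axes as rod_grip.
- cursor (a joint): Travel of the cursor along the scale bar, m: 0 at the end far from the tube, growing to 0.190 towards the tube. The blade's face is 0.215 m minus this from the mouth, measured along the bore axis. It slides with about 2 N of friction and stays where it is left.
- tab (a point): Grip point of the cursor: upright grey tab, 24 mm across and 12 mm thick along the scale bar. This point is 79 mm above the bench, 22 mm below the tab's top, 29 mm above the slide it stands on. The scale bar runs parallel to the bore, 75 mm from its axis on the robot's side. Axes as bore_mouth; the cursor slides along y.
- blade (a point): Point on the face of the cursor's steel blade that looks towards the mouth, on the line of the bore axis, 80 mm above the bench (blade 20 mm wide, top 12 mm above this point). Axes as bore_mouth. It meets the rod's outer end when slid towards -y; at the start it stands 185 to 215 mm from the mouth.
- tin: Bystander: open steel tin, 86 mm wide, 110 mm high; origin under its centre.
- carton: Bystander: cardboard box 70 x 100 x 60 mm; origin under its centre.
- spanner: Bystander: steel spanner 140 mm long lying on the bench.
- injector: Bystander: small black injector standing on end, 26 mm wide, 66 mm high; origin under its centre.

How it is judged:
By the outcome, as a careful person would: the job done as asked, in the order asked, and still so for the second after the job is handed in, with the robot touching nothing.
It also fails if it takes over 69 s, if anything falls off the work surface, if the arm or the gripper's body presses on something with over 40 N, if the wrist force passes 120 N, or if a joint passes its speed limit or range.

## Working session

There is one attempt and no reset: what is moved stays moved. The work goes in short steps, Python scripts to look and compute and a shell command to move; the robot and the scene stay as the last step left them, time stands still between calls to the robot, and variables do not carry over. Pictures are saved under pics/ and viewed, and the job is handed in when it is done.

```bash
mkdir -p pics; cat > h.py <<'E'
import numpy as np, cv2
from station import robot
def snap(n,fn):
    st=robot.read_state()
    s=robot.snapshot(n)
    cv2.imwrite('pics/'+fn,cv2.cvtColor(s['image'],cv2.COLOR_RGB2BGR))
    if 'pose' not in s:
        T=np.eye(4);T[:3,:3]=np.array(st['ee_rot']).reshape(3,3);T[:3,3]=st['tcp_pos'];s['pose']=T@s['mount']
    s=dict(s); np.savez('pics/'+fn+'.npz',**{k:v for k,v in s.items()})
    return s
def load(fn): return dict(np.load('pics/'+fn+'.npz',allow_pickle=True))
def cloud(s):
    z=s['range_z'];h,w=z.shape
    u,v=np.meshgrid(np.arange(w),np.arange(h))
    x=(u-s['cx'])/s['fx']*z;y=(v-s['cy'])/s['fy']*z
    P=np.stack([x,-y,-z],-1)@s['pose'][:3,:3].T+s['pose'][:3,3]
    P[z==0]=np.nan
    return P
def proj(s,p):
    q=np.linalg.inv(s['pose'])@np.append(p,1)
    return s['cx']+s['fx']*q[0]/-q[2], s['cy']+s['fy']*(-q[1])/-q[2]
E
python3 - <<'E'
from h import *
for n in ['scene','top','wrist']:
    s=snap(n,n+'0.png'); print(n,[k for k in s],s['fx'],s['cx'],np.round(s['pose'],3).tolist())
print(robot.read_state())
E
```

```text
scene ['image', 'range_z', 'fx', 'fy', 'cx', 'cy', 'pose'] 348.83841521602113 258.6859301058863 [[-0.104, -0.636, 0.765, 1.321], [0.995, -0.076, 0.071, 0.065], [0.013, 0.768, 0.64, 0.687], [0.0, 0.0, 0.0, 1.0]]
top ['image', 'range_z', 'fx', 'fy', 'cx', 'cy', 'pose'] 350.5460590835599 251.95749736759942 [[0.021, 0.986, -0.167, 0.41], [-1.0, 0.02, -0.009, 0.001], [-0.006, 0.167, 0.986, 1.04], [0.0, 0.0, 0.0, 1.0]]
wrist ['image', 'range_z', 'fx', 'fy', 'cx', 'cy', 'mount', 'pose'] 341.6328369609763 256.91106309344747 [[0.443, -0.866, -0.23, 0.174], [0.896, 0.428, 0.116, 0.5], [-0.002, -0.257, 0.966, 0.384], [0.0, 0.0, 0.0, 1.0]]
{'clock': 0.15, 'q': array([ 8.87582977e-01,  3.13342922e-01,  1.49820456e+00, -2.29501111e-05,
        1.33100349e+00, -2.23367899e-01]), 'qd': array([ 0.00124493, -0.00273972, -0.00157371, -0.00068994,  0.00356671,
        0.00060586]), 'joint_efforts': array([ 1.37377287e-03, -4.02304888e+01, -2.52319193e+01,  6.95062685e-02,
        3.43193987e-02, -3.26352210e-05]), 'tcp_pos': array([0.23289913, 0.47033848, 0.24930339]), 'ee_rot': array([[ 4.43804448e-01,  8.96123466e-01, -5.87681971e-04],
       [ 8.96123167e-01, -4.43804796e-01, -7.57291176e-04],
       [-9.39442470e-04, -1.90546237e-04, -9.99999541e-01]]), 'force': array([-0.48098185,  0.70023635,  0.73845827]), 'moment': array([0.02257524, 0.01747918, 0.04081575]), 'width': 0.08779833852105631}
```

View pics/scene0.png

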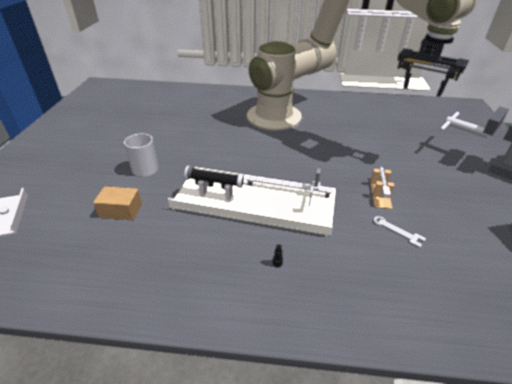

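View pics/top0.png

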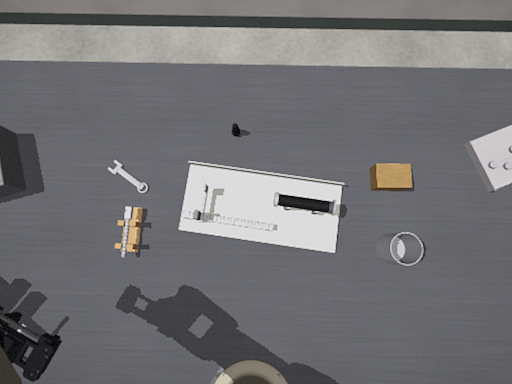

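View pics/wrist0.png

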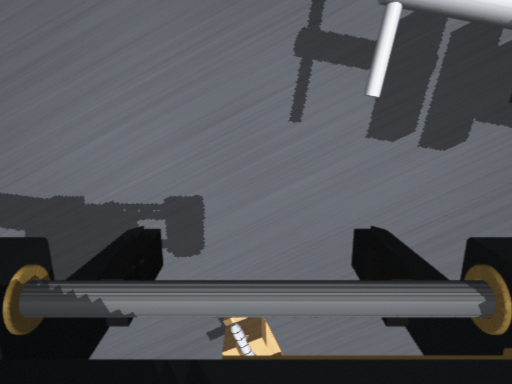

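The overview shows the rod in its rest at top (127,230), the cursor tab and blade at (200,210), and the tube at (305,203). Next I'll zoom in and measure.

```bash
python3 - <<'E'
from h import *
s=load('top0.png');im=cv2.cvtColor(s['image'],cv2.COLOR_RGB2BGR)
a=cv2.resize(im[155:255,175:350],None,fx=4.5,fy=4.5,interpolation=cv2.INTER_CUBIC)
cv2.imwrite('pics/t_a.png',a)
a=cv2.resize(im[195:270,100:160],None,fx=8,fy=8,interpolation=cv2.INTER_CUBIC)
cv2.imwrite('pics/t_b.png',a)
s=load('scene0.png');im=cv2.cvtColor(s['image'],cv2.COLOR_RGB2BGR)
a=cv2.resize(im[155:240,165:345],None,fx=4.4,fy=4.4,interpolation=cv2.INTER_CUBIC)
cv2.imwrite('pics/s_a.png',a)
P=cloud(load('top0.png'))
for u,v in [(127,210),(126,230),(124,252),(136,230),(205,190),(197,215),(278,200),(305,203),(330,206),(150,300),(205,185),(206,200)]:
    print(u,v,np.round(P[v,u],3))
E
```

```text
127 210 [0.515 0.362 0.057]
126 230 [0.459 0.363 0.048]
124 252 [0.398 0.363 0.051]
136 230 [0.462 0.349 0.006]
205 190 [0.573 0.14  0.078]
197 215 [0.501 0.156 0.099]
278 200 [ 0.546 -0.062  0.099]
305 203 [ 0.539 -0.135  0.097]
330 206 [ 0.533 -0.203  0.093]
150 300 [ 0.263  0.297 -0.003]
205 185 [0.585 0.14  0.088]
206 200 [0.554 0.146 0.01 ]
```

View pics/t_a.png

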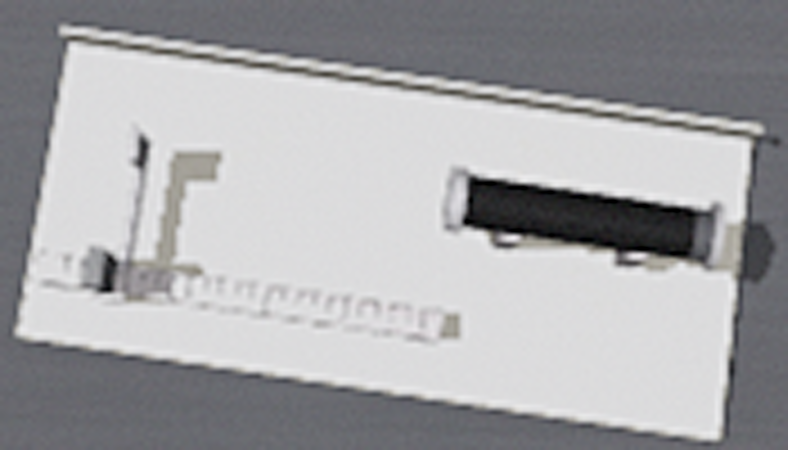

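View pics/t_b.png

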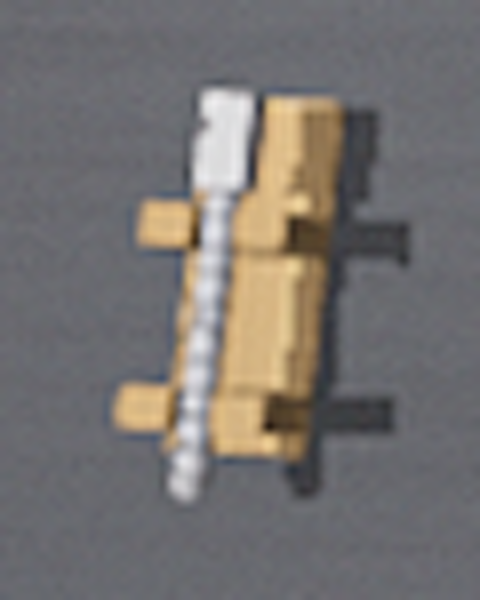

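View pics/s_a.png

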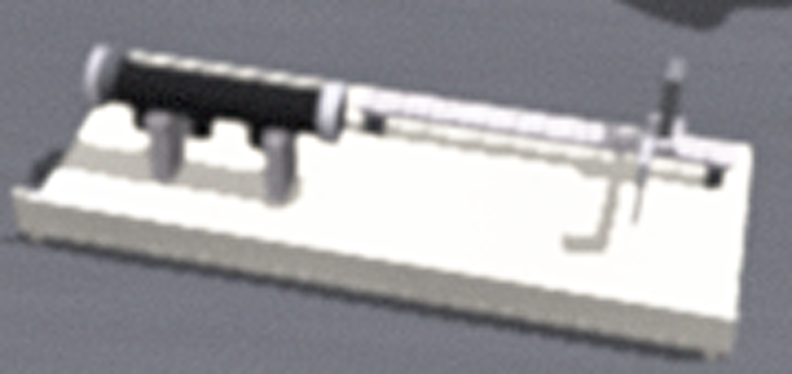

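The top view shows the tube running right to left with its mouth ring at crop (455,198), and the cursor blade and tab at the left. The rod block is at the far end of its rest, at +x. Now coarse geometry for planning.

```bash
python3 - <<'E'
from h import *
s=load('top0.png');P=cloud(s);g=s['image'].astype(int).sum(-1)
roi=np.zeros(g.shape,bool);roi[185:220,270:345]=1
m=roi&(P[...,2]>0.085)&(P[...,2]<0.11)
Q=P[m];print('tube pts',len(Q),Q.min(0),Q.max(0))
c=Q[:,:2].mean(0);U,S,V=np.linalg.svd(Q[:,:2]-c);print(c,V[0],np.degrees(np.arctan2(V[0][1],V[0][0])),S/np.sqrt(len(Q)))
t=(Q[:,:2]-c)@V[0];print(t.min(),t.max())
roi[:]=0;roi[200:262,112:150]=1
m=roi&(P[...,2]>0.04)&(P[...,2]<0.07)&(s['image'].max(-1).astype(int)-s['image'].min(-1)<30)
Q=P[m];c=Q[:,:2].mean(0);U,S,V=np.linalg.svd(Q[:,:2]-c);print('rod',len(Q),c,V[0],S/np.sqrt(len(Q)),Q.min(0),Q.max(0))
m=roi&(P[...,2]>0.012);
print('rest z map');
for v in range(202,262,4): print(v,[int(round(1000*P[v,u,2])) if P[v,u,2]==P[v,u,2] else -1 for u in range(112,150,2)])
w=load('wrist0.png');M=w['mount'];print(np.round(M,4))
for p in [(0,0,0),(0,0,.011),(0,0,.1),(0,-.1,.1)]:
    q=np.linalg.inv(M)@np.append(p,1);print(p,w['cx']+w['fx']*q[0]/-q[2],w['cy']+w['fy']*q[1]/q[2])
E
```

```text
tube pts 722 [ 0.51462303 -0.21665027  0.08507541] [ 0.56950548 -0.0485284   0.10380023]
[ 0.54135166 -0.1333683 ] [-0.12353368 -0.99234038] -97.09608565599368 [0.04921849 0.00923156]
-0.0837811173434756 0.08252597263514508
rod 253 [0.46534249 0.36213338] [-0.99899764  0.0447628 ] [0.04304426 0.0041538 ] [0.38691375 0.35106043 0.04025006] [0.52686481 0.37133218 0.05936769]
rest z map
202 [0, 1, -1, -1, -1, -2, 2, 3, 0, 2, 3, 2, -1, -1, -3, 1, -1, -2, 2]
206 [2, 1, 0, -1, 1, 4, 2, 56, 56, 56, 1, 1, 2, 1, -2, 2, 0, -1, 0]
210 [-1, -3, -2, 0, -1, 0, 0, 54, 56, 53, 44, 8, 4, 7, 7, 1, 1, 1, 2]
214 [0, 1, 0, 2, 1, 1, 57, 55, 53, 54, 7, 7, 7, 5, 5, -1, -1, 1, 1]
218 [1, 4, 0, 1, 1, -3, 10, 53, 52, 43, 10, 8, 10, 10, 6, -2, -1, 2, 1]
222 [1, 2, 2, 53, 51, 57, -1, 52, 51, 55, 51, 53, 41, 24, 8, 2, -3, 4, 3]
226 [-1, 0, 1, -1, 0, 2, 50, 49, 46, 5, 9, 18, 22, 22, 7, 1, 2, 3, 0]
230 [0, 3, 0, -1, 3, 1, 48, 48, 44, 10, 8, 5, 6, 5, -4, 0, -3, -2, 0]
234 [1, 1, -1, -1, 3, 4, 53, 52, 7, 7, 5, 8, 6, 6, 1, 0, 3, -1, 2]
238 [2, -4, -1, 1, -2, 7, 51, 48, 7, 5, 8, 9, 7, 8, 1, 1, 1, 1, -2]
242 [4, -1, 3, 1, 4, 4, 50, 50, 5, 4, 6, 8, 8, 1, 3, 1, -1, -2, 0]
246 [-3, 53, 56, 58, 54, 52, 51, 57, 57, 55, 51, 35, 18, -3, 4, 4, -2, -3, 0]
250 [3, 1, 0, 2, 5, 54, 49, 1, 4, 6, 7, 6, 4, 5, 1, 1, 1, -3, 2]
254 [-1, 1, -2, -2, 1, 53, 51, -1, 1, 0, 4, 2, 0, 3, 1, 1, 2, -4, 1]
258 [-1, 4, 0, 2, 1, -3, 1, 1, 1, 1, 3, 3, -2, -2, 4, 0, 0, 1, -1]
[[ 1.000e+00 -5.000e-04  9.000e-04 -2.000e-04]
 [-3.000e-04 -9.663e-01 -2.575e-01 -6.610e-02]
 [ 1.000e-03  2.575e-01 -9.663e-01 -1.351e-01]
 [ 0.000e+00  0.000e+00  0.000e+00  1.000e+00]]
(0, 0, 0) 257.67694019525766 257.7607896508794
(0, 0, 0.011) 257.648541735034 247.12169159375364
(0, 0, 0.1) 257.50969641791073 195.10517619080852
(0, -0.1, 0.1) 257.6254801808081 44.523914690797284
```

```bash
python3 -m pendant '[[0,0,10.1,0,0,0,0],[0,0,10.1,0,0,0,0],[0,0,10.1,0,0,0,0],[0,0,10.1,0,0,0,0],[0,0,10.1,0,0,0,0],[0,0,10.1,0,0,0,0],[0,0,10.1,0,0,0,0],[0,0,0,27,38,3,0],[0,0,0,27,38,3,0],[0,0,0,27,38,3,0],[0,0,0,27,38,3,0],[0,0,0,27,38,3,0]]'
```

```text
clock: 1.65
tcp_pos: [0.3441, 0.264, 0.2346]
ee_rot: [[0.992, -0.122, -0.0], [-0.122, -0.992, -0.0], [-0.0, 0.0, -1.0]]
force: [0.9, 0.8, -0.1]
width: 0.0877
```

```bash
python3 -m pendant '[[0,0,0,27,38,3,0],[0,0,0,27,38,3,0],[0,0,0,27,38,3,0],[0,0,0,27,38,3,0],[0,0,0,27,38,3,0],[0,0,0,27,38,3,0],[0,0,0,27,38,3,0],[0,0,0,27,38,3,0],[0,0,0,20,30,3,0],[0,0,0,0,0,0,0],[0,0,0,0,0,0,0]]' && python3 - <<'E'
from h import *
s=snap('wrist','w1.png')
E
```

```text
clock: 3.02
tcp_pos: [0.5366, -0.0943, 0.2076]
ee_rot: [[0.992, -0.122, -0.001], [-0.122, -0.992, 0.0], [-0.001, -0.0, -1.0]]
force: [-0.0, 0.5, 0.7]
width: 0.0879
```

View pics/w1.png

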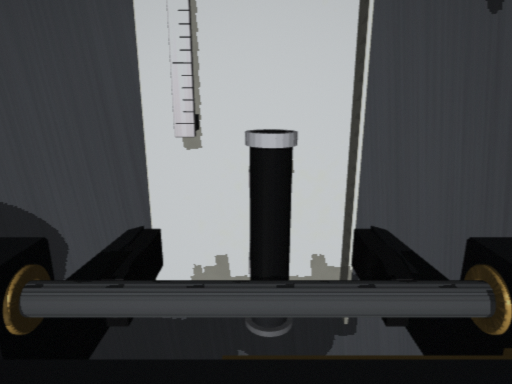

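The wrist view shows the tube vertical at columns 250–292, the mouth ring at rows 131–147 and the scale bar end at (185,135). Next I'll fit the tube's axis.

```bash
cat >> h.py <<'E'
def rays(s,uv):
    uv=np.atleast_2d(uv).astype(float)
    d=np.stack([(uv[:,0]-s['cx'])/s['fx'],-(uv[:,1]-s['cy'])/s['fy'],-np.ones(len(uv))],1)@s['pose'][:3,:3].T
    return d/np.linalg.norm(d,axis=1)[:,None]
def onplane(s,uv,z):
    d=rays(s,uv);o=s['pose'][:3,3];return o+d*((z-o[2])/d[:,2])[:,None]
def subedge(row,i0,i1,lev):
    # first crossing of level between i0 and i1 (direction by order)
    st=1 if i1>i0 else -1
    for i in range(i0,i1,st):
        a,b=row[i],row[i+st]
        if (a-lev)*(b-lev)<=0 and a!=b: return i+st*(lev-a)/(b-a)
    return np.nan
def axisfit(s,L,R,z):
    def pl(uv):
        d=rays(s,uv);n=np.linalg.svd(d)[2][-1];return n
    nl,nr=pl(L),pl(R)
    if nl@nr<0: nr=-nr
    n=nl+nr;n/=np.linalg.norm(n)   # bisector plane containing axis & camera centre
    o=s['pose'][:3,3]
    dirn=np.array([-n[1],n[0],0]);dirn/=np.linalg.norm(dirn)
    # point at height z: n.(p-o)=0
    k=-(n[2]*(z-o[2]))
    p=o[:2]+n[:2]/(n[:2]@n[:2])*k
    half=np.arccos(np.clip(nl@nr,-1,1))/2
    ax=np.append(p,z); dist=np.linalg.norm(np.cross(o-ax,dirn))
    return p,dirn,dist*np.sin(half)
E
python3 - <<'E'
from h import *
s=load('w1.png');g=s['image'].astype(float).mean(-1)
L=[];R=[]
for v in range(155,255,2):
    row=g[v]; c=271
    lev=0.5*(row[255:285].min()+200)
    lev=90
    l=subedge(row,c,225,lev);r=subedge(row,c,320,lev);L.append((l,v));R.append((r,v))
L=np.array(L);R=np.array(R)
def rob(A):
    A=A[~np.isnan(A[:,0])]
    p=np.polyfit(A[:,1],A[:,0],1)
    for _ in range(5):
        r=A[:,0]-np.polyval(p,A[:,1]);k=abs(r)<max(.4,1.5*np.median(abs(r)));p=np.polyfit(A[k,1],A[k,0],1)
    print(p,k.sum(),len(A),abs(r).max());return A[k]
L=rob(L);R=rob(R)
p,d,rad=axisfit(s,L,R,0.08);
if d[1]<0:d=-d
print('axis pt',p,'dir',d,'deg',np.degrees(np.arctan2(d[1],d[0])),'radius',rad)
for v in range(124,152): print(v,g[v,262:282:4].astype(int),np.round(s['range_z'][v,270],4))
# ring top edge
a=cv2.resize(s['image'][115:165,230:310],None,fx=9,fy=9,interpolation=cv2.INTER_CUBIC);cv2.imwrite('pics/w1z.png',a[...,::-1])
E
```

```text
[3.51528657e-03 2.48855095e+02] 47 50 0.5970538563348953
[-3.06903299e-02  2.96647545e+02] 48 50 0.6878805130263004
axis pt [ 0.55482425 -0.03044224] dir [ 0.12515484  0.99213722 -0.        ] deg 82.81030252851201 radius 0.01644760930717832
124 [197 197 197 196 197] 0.3249
125 [195 196 195 197 197] 0.3261
126 [196 196 196 196 198] 0.3257
127 [197 196 196 197 195] 0.3258
128 [190 187 188 187 189] 0.3255
129 [136 110 110 108 120] 0.2771
130 [41 28 29 29 37] 0.2676
131 [11  9 15 14 10] 0.2672
132 [34 30 25 26 25] 0.2527
133 [103 100  89  90  79] 0.2432
134 [166 167 168 168 158] 0.2401
135 [172 174 176 176 165] 0.24
136 [172 173 175 176 166] 0.2407
137 [172 174 175 174 165] 0.2416
138 [172 172 176 174 164] 0.2418
139 [171 174 176 175 166] 0.2405
140 [172 174 176 175 165] 0.2412
141 [171 173 175 176 165] 0.2412
142 [173 173 176 176 166] 0.2419
143 [172 173 176 177 165] 0.2438
144 [172 173 175 175 166] 0.2432
145 [172 175 175 175 165] 0.2431
146 [169 173 176 175 165] 0.2426
147 [146 163 166 164 153] 0.243
148 [43 50 65 64 47] 0.2477
149 [14  9 14 15  8] 0.2463
150 [15 12 15 16 14] 0.246
151 [11 15 15 15 12] 0.2469
```

View pics/w1z.png

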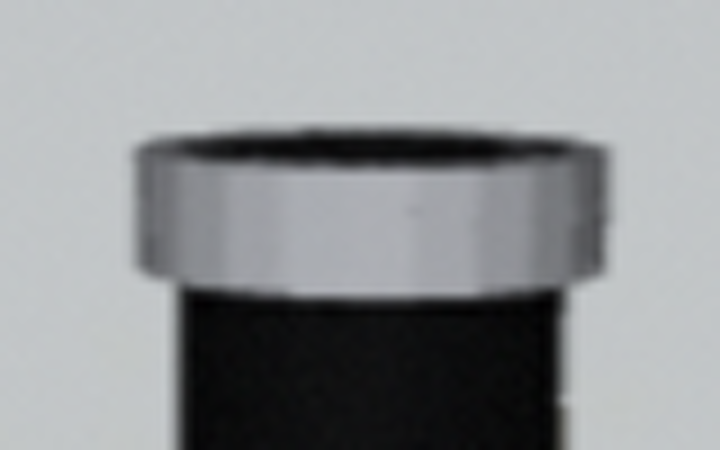

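```bash
python3 - <<'E'
from h import *
s=load('w1.png')
for z,r in ((.1003,133.0),(.0965,133)): print(onplane(s,[(271,r)],z))
E
python3 -m pendant '[[0,0,0,-13.5,-49.4,0,0],[0,0,0,-13.5,-49.4,0,0],[0,0,0,-13.5,-49.4,0,0],[0,0,0,-13.5,-49.4,0,0],[0,0,0,-13.5,-49.4,0,0],[0,0,0,-13.5,-49.4,0,0],[0,0,0,-13.5,-49.4,0,0],[0,0,0,-13.5,-49.4,0,0],[0,0,0,-13.5,-49.4,0,0]]'
python3 -m pendant '[[0,0,10.7,0,0,0,0],[0,0,10.7,0,0,0,0],[0,0,10.7,0,0,0,0],[0,0,10.7,0,0,0,0],[0,0,10.7,0,0,0,0],[0,0,10.7,0,0,0,0],[0,0,10.7,0,0,0,0],[0,0,10.7,0,0,0,0],[0,0,0,0,0,0,0],[0,0,0,0,0,0,0]]' && python3 - <<'E'
from h import *
s=snap('wrist','w2.png')
E
```

```text
[[ 0.55123528 -0.05305494  0.1003    ]]
[[ 0.55134188 -0.05342999  0.0965    ]]
clock: 4.2
tcp_pos: [0.4693, 0.3634, 0.2082]
ee_rot: [[0.993, -0.121, 0.0], [-0.121, -0.993, 0.0], [0.0, -0.0, -1.0]]
force: [-0.3, -1.2, 0.9]
width: 0.088
clock: 5.45
tcp_pos: [0.4704, 0.3614, 0.2079]
ee_rot: [[-0.042, -0.999, 0.0], [-0.999, 0.042, 0.0], [-0.0, -0.0, -1.0]]
force: [-0.8, 0.3, -0.6]
width: 0.088
```

View pics/w2.png

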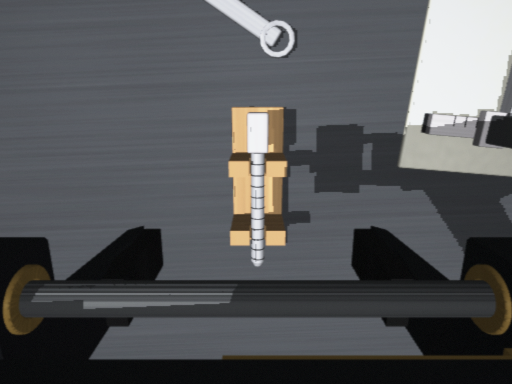

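The wrist view shows the block at columns 248–268, rows 113–152, and the rod tip at (258,264), almost exactly in line with the tool's y axis.

```bash
python3 - <<'E'
from h import *
s=load('w2.png');im=s['image'].astype(float);g=im.mean(-1)
# block edges vs wood (use saturation) ; rod edges
sat=im.max(-1)-im.min(-1)
def fit(rows,lo,hi,use):
    L=[];R=[]
    for v in rows:
        row=use[v]
        l=subedge(row,258,lo,60);r=subedge(row,258,hi,60);L.append((l,v));R.append((r,v))
    return np.array(L),np.array(R)
for v in (118,130,145,165,185,205,225,240,252,260): print(v,im[v,244:274:1,0].astype(int),sat[v,244:274:3].astype(int))
for c in (254,258,262):
  print([int(x) for x in g[106:118,c]],[int(x) for x in g[148:158,c]],[int(x) for x in g[255:270,c]])
a=cv2.resize(s['image'][100:275,215:305],None,fx=3.4,fy=3.4,interpolation=cv2.INTER_CUBIC);cv2.imwrite('pics/w2z.png',a[...,::-1])
E
```

```text
118 [230 230 210 213 234 241 242 242 242 242 242 242 242 242 242 242 243 242
 242 242 241 239 229 190 146 141 154 153 146 141] [91 14  2  3  2  3  3  2 19 69]
130 [230 231 221 220 234 238 215 226 241 242 242 242 242 242 242 242 242 242
 242 242 241 239 228 185 153 151 155 157 157 152] [93 22  5  3  2  3  3  3 29 70]
145 [228 230 219 218 233 241 242 242 242 242 242 242 242 242 242 242 242 242
 243 242 241 239 226 180 206 233 236 239 237 205] [91 23  3  3  2  3  2  3 66 85]
165 [231 231 231 230 214 167 120 145 186 201 198 198 202 192 183 176 178 171
 149 121 106 123 198 229 231 231 231 231 231 231] [90 90 38  8  8  8  8 52 91 91]
185 [224 228 230 230 229 223 181 142 172 200 216 228 233 229 225 214 194 172
 144 110 162 216 230 233 236 239 240 238 206 159] [92 90 72  9  4  8  9 89 89 86]
205 [224 226 229 229 228 224 199 181 194 211 217 190 208 229 228 220 202 179
 153 137 191 224 229 231 235 238 240 238 212 165] [91 91 77  8  9  8  8 91 89 87]
225 [ 67  64  66  65  65  75  95 145 189 210 222 229 231 230 227 220 201 178
 150 118 101  82  68  64  64  65  65  64  65  66] [30 30 32  8  5  7 
[... 339 characters left out ...]
  88  87  88  89  88  96 145 185 201 204 167 160 166 171 176 174 165
 140 108  90  88  88  87  86  87  88  87  86  86] [ 9  9  9  8  7  7  8  9 10  9]
[91, 139, 183, 186, 184, 176, 113, 198, 233, 242, 242, 242] [243, 243, 244, 239, 209, 156, 224, 229, 229, 229] [217, 217, 209, 143, 106, 207, 217, 214, 185, 164, 136, 103, 94, 94, 92]
[105, 146, 192, 193, 193, 185, 117, 201, 233, 242, 243, 243] [243, 243, 243, 239, 207, 146, 224, 230, 229, 230] [229, 229, 229, 222, 151, 174, 224, 226, 203, 191, 181, 129, 97, 92, 92]
[105, 152, 196, 198, 198, 189, 120, 203, 233, 242, 243, 243] [243, 243, 243, 239, 210, 133, 156, 161, 161, 161] [151, 149, 141, 104, 91, 143, 146, 129, 108, 94, 95, 95, 93, 95, 92]
```

View pics/w2z.png

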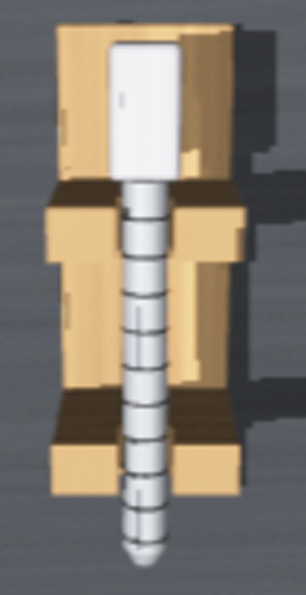

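```bash
python3 - <<'E'
from h import *
s=load('w2.png')
A=onplane(s,[(257.1,112.6),(257.1,152.3)],.055);print(A,A.mean(0),np.linalg.norm(A[0]-A[1]))
print(onplane(s,[(257.1,266)],.046), s['pose'][:3,3])
st=robot.read_state();R=np.array(st['ee_rot']);print(R,st['tcp_pos'],st['q'])
c=A.mean(0);c[2]=.046; print('tool shift to TCP at block centre', (R.T@(c-st['tcp_pos']))*1000)
E
```

```text
[[0.52538611 0.35857201 0.055     ]
 [0.49259668 0.35992982 0.055     ]] [0.50899139 0.35925092 0.055     ] 0.03281753402354058
[[0.38207564 0.36449449 0.046     ]] [0.53592155 0.35851965 0.34301365]
[[-4.26135100e-02 -9.99091629e-01  7.79380310e-05]
 [-9.99091628e-01  4.26135163e-02  8.07913451e-05]
 [-8.40391701e-05 -7.44244315e-05 -9.99999994e-01]] [0.47049786 0.361318   0.20787523] [4.57549647e-01 4.95380094e-01 1.34294074e+00 3.94563778e-05
 1.30316620e+00 2.07096196e+00]
tool shift to TCP at block centre [  0.43845958 -38.53460856 161.87805969]
```

```bash
python3 -m pendant '[[0,0,0,0,-38.5,0,0],[0,0,0,0,0,40,0],[0,0,0,0,0,40,0],[0,0,0,0,0,40,0],[0,0,0,0,0,30,0],[0,0,0,0,0,20,0],[0,0,0,0,0,0,0],[0,0,0,0,0,0,0]]'
```

```text
clock: 6.5
tcp_pos: [0.5099, 0.3596, 0.039]
ee_rot: [[-0.046, -0.999, 0.002], [-0.999, 0.046, 0.001], [-0.001, -0.002, -1.0]]
force: [0.7, -0.1, 0.4]
width: 0.0883
```

```bash
python3 -m pendant '[[0,0,0,0,0,0,120],[0,0,0,0,0,0,200],[0,0,0,0,0,0,255],[0,0,0,0,0,0,255],[0,0,0,0,0,0,255],[0,0,0,0,0,0,255]]'; python3 -c "
from h import *
s=robot.read_state();print(s['tcp_pos'],s['ee_rot'],s['force'],s['width'])"
```

```text
clock: 7.25
tcp_pos: [0.5093, 0.3593, 0.0377]
ee_rot: [[-0.046, -0.999, -0.0], [-0.999, 0.046, -0.0], [0.0, 0.0, -1.0]]
force: [-0.5, -0.3, -0.2]
width: 0.0301
[0.50933097 0.3592867  0.03770755] [[-4.61300747e-02 -9.98935441e-01 -2.90280606e-05]
 [-9.98935441e-01  4.61300753e-02 -1.81952887e-05]
 [ 1.95149854e-05  2.81578085e-05 -9.99999999e-01]] [-0.53386675 -0.27923222 -0.15896363] 0.030105173580656456
```

```bash
python3 -m pendant '[[0,0,0,0,0,0,255],[0,0,0,0,0,0,255],[0,0,0,0,0,0,255],[0,0,0,0,0,0,255]]'; python3 -c "
from h import *
s=robot.read_state();print(s['tcp_pos'],s['ee_rot'],s['force'],s['width'])"
```

```text
clock: 7.75
tcp_pos: [0.5093, 0.3593, 0.0377]
ee_rot: [[-0.046, -0.999, 0.0], [-0.999, 0.046, -0.0], [0.0, -0.0, -1.0]]
force: [-0.5, -0.1, -0.7]
width: 0.0175
[0.50933746 0.35929532 0.03771097] [[-4.61433345e-02 -9.98934829e-01  2.12578203e-05]
 [-9.98934829e-01  4.61433342e-02 -1.47019569e-05]
 [ 1.37053901e-05 -2.19135744e-05 -1.00000000e+00]] [-0.52749547 -0.13259219 -0.72589795] 0.017527368134802965
```

```bash
python3 -m pendant '[[0,0,0,0,0,-10,255],[0,0,0,0,0,-25,255],[0,0,0,0,0,-35,255],[0,0,0,0,0,-35,255],[0,0,0,0,0,-30,255],[0,0,0,0,0,0,255],[0,0,0,0,0,0,255]]'; python3 - <<'E'
from h import *
for n in ('scene','wrist'): snap(n,n+'3.png')
s=load('scene3.png')
a=cv2.resize(s['image'][80:220,330:470],None,fx=4,fy=4,interpolation=cv2.INTER_CUBIC);cv2.imwrite('pics/s3z.png',a[...,::-1])
print(robot.read_state())
E
```

```text
clock: 8.62
tcp_pos: [0.5088, 0.359, 0.1714]
ee_rot: [[-0.046, -0.999, -0.002], [-0.999, 0.046, -0.001], [0.001, 0.002, -1.0]]
force: [-0.5, 0.5, -2.1]
width: 0.0178
{'clock': 8.725, 'q': array([4.26641301e-01, 5.92985490e-01, 1.28474294e+00, 1.27667663e-05,
       1.26655019e+00, 2.04363470e+00]), 'qd': array([ 0.00082287,  0.00045017, -0.00545093, -0.00120565,  0.00209656,
        0.00199911]), 'joint_efforts': array([ 3.20970977e-02, -5.31908512e+01, -2.53186834e+01,  1.04598686e-02,
       -1.18112925e-02,  1.45790409e-05]), 'tcp_pos': array([0.50881064, 0.35904076, 0.17111987]), 'ee_rot': array([[-0.04618299, -0.99892999, -0.00245023],
       [-0.99893226,  0.0461858 , -0.0011004 ],
       [ 0.00121239,  0.0023968 , -0.99999639]]), 'force': array([ 0.9163628 ,  0.26933174, -0.7572204 ]), 'moment': array([-0.00200352,  0.14700864, -0.03447098]), 'width': 0.017374276297339907}
```

View pics/s3z.png

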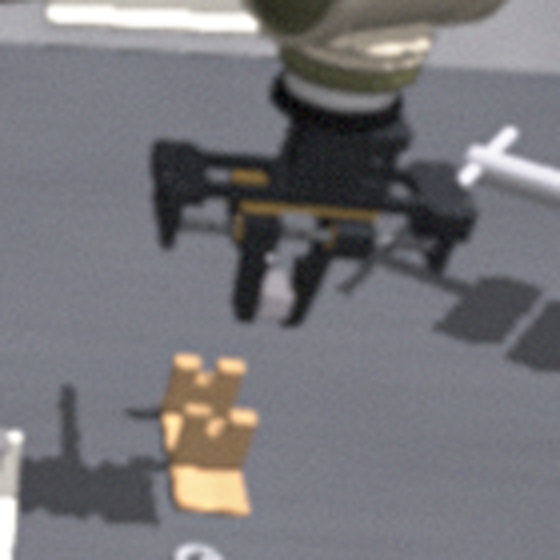

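View pics/wrist3.png

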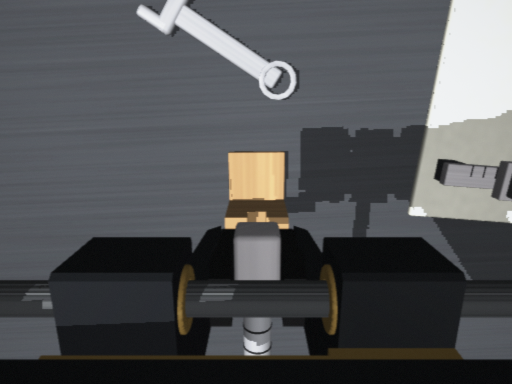

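The rod is held square in the jaws along the tool's y axis, at column 257. Next is the turn to bore alignment at height, then the approach.

```bash
python3 -m pendant '[[0,0,-10.7,0,0,0,255],[0,0,-10.7,0,0,0,255],[0,0,-10.7,0,0,0,255],[0,0,-10.7,0,0,0,255],[0,0,-10.7,0,0,0,255],[0,0,-10.7,0,0,0,255],[0,0,-10.7,0,0,0,255],[0,0,-10.5,0,0,0,255],[0,0,0,0,0,0,255]]'; python3 -m pendant '[[0,0,0,15.8,42.2,0,255],[0,0,0,15.8,42.2,0,255],[0,0,0,15.8,42.2,0,255],[0,0,0,15.8,42.2,0,255],[0,0,0,15.8,42.2,0,255],[0,0,0,15.8,42.2,0,255],[0,0,0,0,0,0,255],[0,0,0,0,0,0,255]]'; python3 - <<'E'
from h import *
s=robot.read_state();p=s['tcp_pos'];R=np.array(s['ee_rot'])
print(p,R,s['force'],s['width'], np.degrees(np.arctan2(R[1,0],R[0,0])))
b=np.array([.12515,.99214]);m=np.array([.5520,-.0530]);x=np.array([.99214,-.12515])
print('along',(p[:2]-m)@b,'lat',(p[:2]-m)@x)
for n in ('scene','top'): snap(n,n+'4.png')
s=load('scene4.png');a=cv2.resize(s['image'][110:240,165:345],None,fx=4.4,fy=4.4,interpolation=cv2.INTER_CUBIC);cv2.imwrite('pics/s4z.png',a[...,::-1])
E
```

```text
clock: 9.85
tcp_pos: [0.509, 0.3592, 0.1717]
ee_rot: [[0.992, -0.128, -0.002], [-0.128, -0.992, -0.001], [-0.002, 0.001, -1.0]]
force: [-0.3, -0.1, -1.6]
width: 0.0173
clock: 10.85
tcp_pos: [0.5712, 0.0967, 0.1724]
ee_rot: [[0.992, -0.128, -0.001], [-0.128, -0.992, 0.0], [-0.001, -0.0, -1.0]]
force: [0.7, -0.1, -1.8]
width: 0.0178
[0.57116653 0.09670415 0.17235873] [[ 9.91731211e-01 -1.28329796e-01 -8.17562405e-04]
 [-1.28329546e-01 -9.91731518e-01  3.51923958e-04]
 [-8.55964735e-04 -2.44096561e-04 -9.99999604e-01]] [ 0.7480968  -0.05811751 -1.8107374 ] 0.017842461770551904 -7.373076513277451
along 0.15092616672286582 lat 0.0002804028189239691
```

View pics/s4z.png

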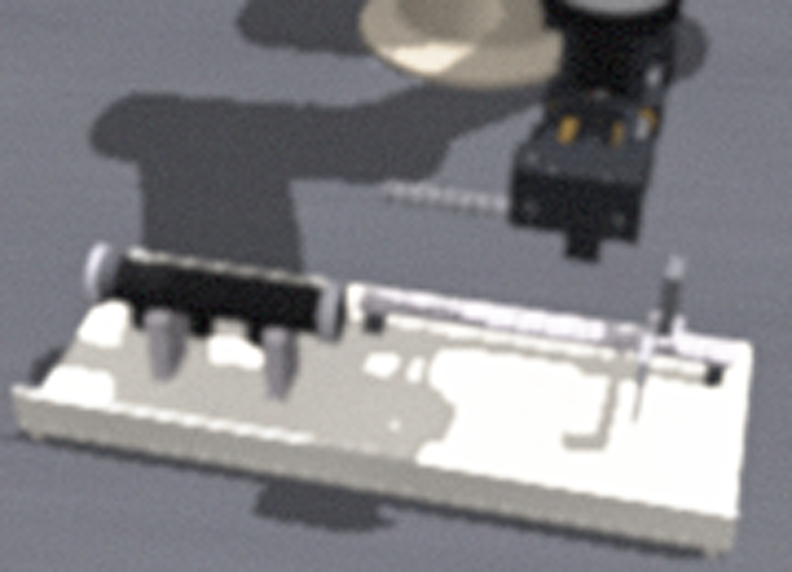

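```bash
python3 - <<'E'
from h import *
st=robot.read_state();p=np.array(st['tcp_pos']);R=np.array(st['ee_rot'])
g=p-R[:,2]*.008
for n in ('scene','top'):
    s=load(n+'4.png');tip=g+R[:,1]*.125
    print(n,'tip pred',proj(s,tip),'mid',proj(s,g+R[:,1]*.04))
    im=s['image'];
    u,v=[int(x) for x in proj(s,g+R[:,1]*.08)]
    a=cv2.resize(im[v-30:v+30,u-40:u+40],None,fx=9,fy=9,interpolation=cv2.INTER_CUBIC)
    for k in np.linspace(.03,.125,8):
        q=proj(s,g+R[:,1]*k);cv2.circle(a,(int((q[0]-u+40.5)*9),int((q[1]-v+30.5)*9)),3,(255,0,0),-1)
    cv2.imwrite('pics/%s4r.png'%n,a[...,::-1])
E
```

```text
scene tip pred (np.float64(251.74073672873965), np.float64(151.6895620009506)) mid (np.float64(283.61789444946413), np.float64(156.18497542354464))
top tip pred (np.float64(266.15669429207003), np.float64(191.30378316518417)) mid (np.float64(232.3877313391857), np.float64(186.40102759371632))
```

View pics/scene4r.png

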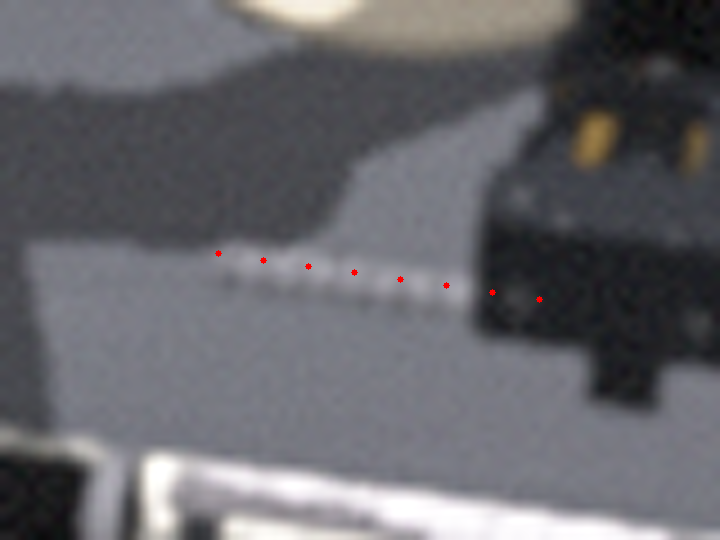

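View pics/top4r.png

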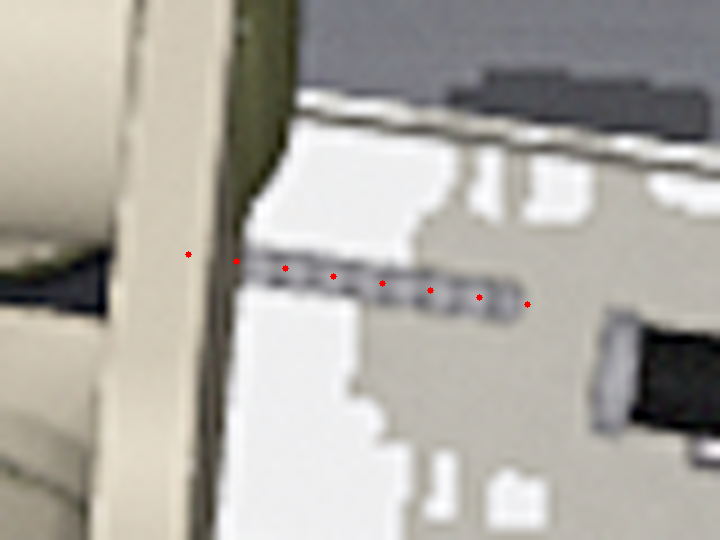

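```bash
python3 - <<'E'
from h import *
s=load('scene4.png');im=s['image'].astype(float).mean(-1)
st=robot.read_state();p=np.array(st['tcp_pos']);R=np.array(st['ee_rot']);g=p-R[:,2]*.008
for u in range(252,279,2):
    col=im[145:167,u];print(u,col.astype(int))
E
```

```text
252 [ 69  75  70  72  76  87 112 140 134 124 114 119 123 129 126 128 125 123
 125 121 127 123]
254 [ 72  70  75  73  76  98 129 143 148 128 115 121 128 126 124 124 126 124
 126 126 123 127]
256 [ 73  76  74  76  74  88 122 154 155 139 121 116 123 125 129 127 125 128
 122 127 126 125]
258 [ 77  77  78  74  72  79 114 148 156 140 124 112 120 126 125 128 122 125
 122 125 126 127]
260 [ 71  75  71  73  76  81 125 158 159 150 131 113 119 125 129 126 126 126
 124 123 124 122]
262 [ 79  76  69  75  83 103 132 151 160 150 134 123 121 127 125 125 125 123
 123 124 121 123]
264 [ 78  78  86  93 109 125 127 138 158 159 133 118 116 125 126 127 123 126
 126 125 126 122]
266 [102 115 123 126 131 124 121 132 152 155 146 128 117 121 124 126 125 125
 129 126 124 125]
268 [128 127 126 129 127 125 126 132 147 150 143 126 108 113 123 125 126 126
 125 128 126 123]
270 [129 124 128 128 126 127 126 129 142 155 161 143 124 121 122 125 125 126
 125 126 124 126]
272 [125 124 127 122 124 126 125 125 139 152 146 132 112 109 118 124 125 127
 119 124 128 124]
274 [126 127 127 119 124 126 127 122 133 156 166 154 132 121 125 124 123 126
 125 124 122 125]
276 [128 126 126 125 123 128 126 123 128 142 145 142 128 115 120 124 127 125
 126 123 123 125]
278 [124 128 128 129 126 126 128 127 131 147 161 164 149 128 125 126 124 124
 126 122 122 126]
```

```bash
python3 - <<'E'
from h import *
s=load('scene4.png')
m=np.array([.5520,-.0530,.08]);b=np.array([.12515,.99214,0])
u,v=[int(x) for x in proj(s,m-b*.06)]
a=cv2.resize(s['image'][v-30:v+30,u-40:u+40],None,fx=9,fy=9,interpolation=cv2.INTER_CUBIC)
cam=s['pose'][:3,3]
for k in np.linspace(0,.165,6):
    P=m-b*k
    w=np.cross(b,cam-P);w/=np.linalg.norm(w)
    for off,c in ((0,(255,0,0)),(.0165,(0,255,0)),(-.0165,(0,255,0))):
        q=proj(s,P+w*off);cv2.circle(a,(int((q[0]-u+40.5)*9),int((q[1]-v+30.5)*9)),3,c,-1)
cv2.imwrite('pics/s4t.png',a[...,::-1])
E
```

```text
(no output)
```

View pics/s4t.png

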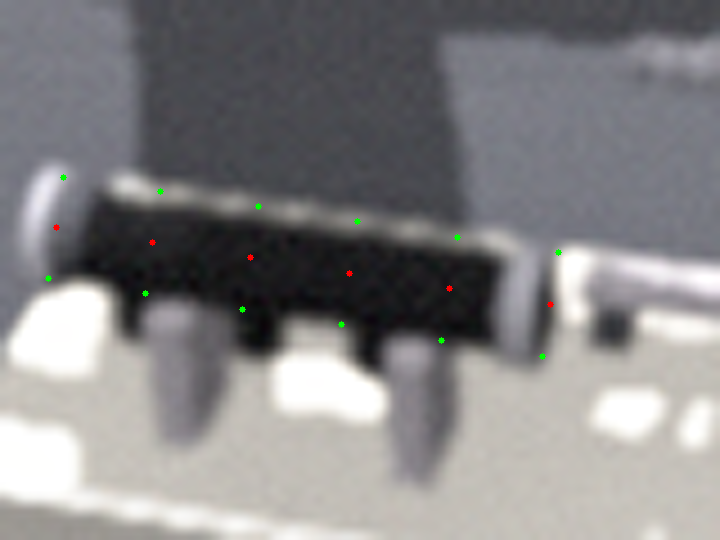

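```bash
python3 -m pendant '[[0,0,-0.2,0,0,30,255],[0,0,0,0,0,30,255],[0,0,0,0,0,25,255],[0,0,0,0,0,15,255],[0,0,0,0,0,0,255],[0,0,0,0,0,0,255]]'; cat > st.py <<'E'
from h import *
b=np.array([.12515,.99214]);m=np.array([.5520,-.0530]);x=np.array([.99214,-.12515])
def stat():
    s=robot.read_state();p=s['tcp_pos'];R=np.array(s['ee_rot']);f=s['force']
    print('clk %.2f along %.4f lat %.4f z %.4f yaw %.2f pitch %.2f f_x %.1f f_y %.1f f_z %.1f w %.4f'%(s['clock'],(p[:2]-m)@b,(p[:2]-m)@x,p[2],np.degrees(np.arctan2(R[1,0],R[0,0])),np.degrees(R[2,1]),f[:2]@x,f[:2]@b,f[2],s['width']),np.round(s['moment'],2))
    return s
if __name__=='__main__': stat()
E
python3 st.py; python3 - <<'E'
from h import *
st=robot.read_state();p=np.array(st['tcp_pos']);R=np.array(st['ee_rot']);g=p-R[:,2]*.008
m=np.array([.5520,-.0530,.08]);b=np.array([.12515,.99214,0])
for n in ('scene','top'):
    s=snap(n,n+'5.png')
    u,v=[int(x) for x in proj(s,m+b*.02)]
    a=cv2.resize(s['image'][v-30:v+30,u-40:u+40],None,fx=9,fy=9,interpolation=cv2.INTER_CUBIC)
    for k in np.linspace(.03,.125,8):
        q=proj(s,g+R[:,1]*k);cv2.circle(a,(int((q[0]-u+40.5)*9),int((q[1]-v+30.5)*9)),2,(255,0,0),-1)
    cv2.imwrite('pics/%s5r.png'%n,a[...,::-1])
E
```

```text
clock: 11.7
tcp_pos: [0.572, 0.0964, 0.0737]
ee_rot: [[0.992, -0.122, 0.002], [-0.122, -0.992, -0.0], [0.002, -0.0, -1.0]]
force: [-0.1, -0.2, -2.3]
width: 0.0179
clk 11.70 along 0.1507 lat 0.0011 z 0.0737 yaw -7.03 pitch -0.01 f_x -0.1 f_y -0.2 f_z -2.3 w 0.0179 [0.01 0.05 0.  ]
```

View pics/scene5r.png

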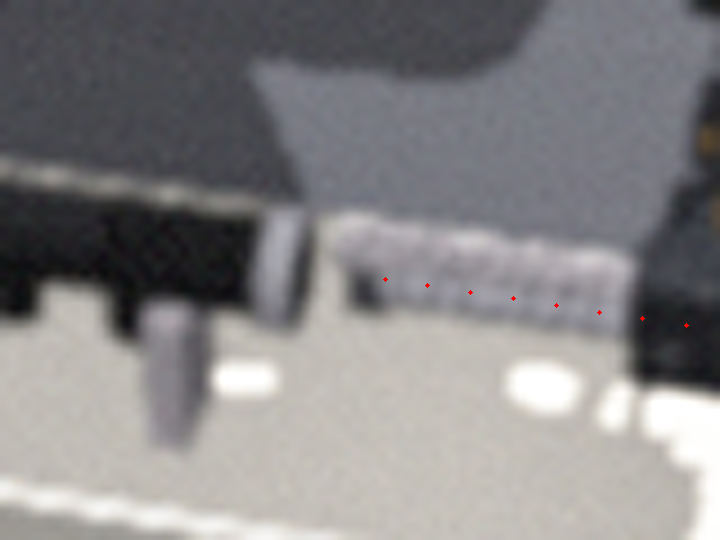

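View pics/top5r.png

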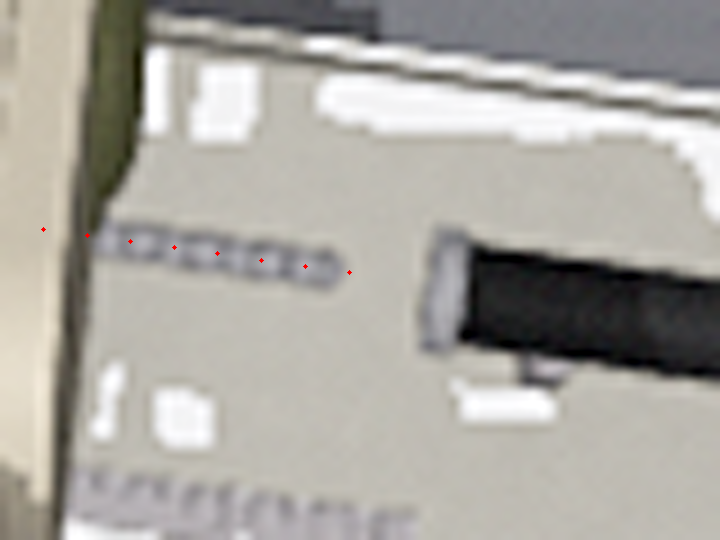

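```bash
python3 -m pendant '[[0,0,0,-1.2,0,1.5,255],[0,0,0,0,0,0,255],[0,0,0,0,0,0,255]]'; python3 st.py; python3 - <<'E'
from h import *
st=robot.read_state();p=np.array(st['tcp_pos']);R=np.array(st['ee_rot']);g=p-R[:,2]*.008
s=snap('scene','scene6.png');im=s['image'].astype(int).mean(-1)
for k in (.06,.08,.1,.12):
    q=proj(s,g+R[:,1]*k);u=int(round(q[0]));v=int(round(q[1]));print(np.round(q,1),v-9,im[v-9:v+8,u].astype(int))
m=np.array([.5520,-.0530,.08]);b=np.array([.12515,.99214,0])
for k in (-.002,-.006,.02,.04,):
    q=proj(s,m-b*abs(k));u=int(round(q[0]));v=int(round(q[1]));print('tube',np.round(q,1),v-12,im[v-12:v+12,u].astype(int))
E
```

```text
clock: 12.18
tcp_pos: [0.5703, 0.0963, 0.0713]
ee_rot: [[0.992, -0.123, 0.0], [-0.123, -0.992, 0.0], [0.0, -0.0, -1.0]]
force: [0.2, 0.9, -1.4]
width: 0.0176
clk 12.18 along 0.1504 lat -0.0005 z 0.0713 yaw -7.05 pitch -0.00 f_x 0.1 f_y 1.0 f_z -1.4 w 0.0176 [0.03 0.05 0.01]
[274.  185.3] 176 [124 122 158 198 192 171 156 148 147 151 147 131 147 173 185 190 199]
[267.  184.2] 175 [123 124 142 170 173 165 154 142 141 154 146 134 148 174 188 189 217]
[260.  183.2] 174 [120 123 158 196 187 163 150 137 138 152 141 130 146 176 190 191 191]
[253.1 182.1] 173 [123 120 145 174 174 159 156 141 139 151 141 130 145 174 185 187 187]
tube [241.9 180.2] 168 [115 104  92  83  78  94 126 135 122 106  90  72  62  59  58  68  83 105
 124 150 172 187 189 186]
tube [240.6 180. ] 168 [ 96  85  74  70  72 100 141 157 160 152 139 123 113  99  92  85  81  80
  95 124 160 183 188 183]
tube [235.8 179.3] 167 [ 75  71  72  68  78  98 118  97  51  30  32  45  45  50  59  63  57  54
  83 133 170 183 186 190]
tube [229.  178.2] 166 [ 77  72  72  72  75 102 129 100  59  33  32  24  22  29  23  26  10  28
  76 122 138 126 114 104]
```

```bash
python3 - <<'E'
from h import *
b=np.array([.12515,.99214]);m=np.array([.5520,-.0530]);x=np.array([.99214,-.12515])
s=snap('top','top6.png');snap('wrist','w6.png')
for nm in ('top4.png','top6.png','scene4.png','scene6.png'):
    s=load(nm);P=cloud(s);a=(P[...,:2]-m)@b;l=(P[...,:2]-m)@x;z=P[...,2]
    print(nm,s['pose'][:3,3])
    for lo,hi,zl,zh in ((.03,.12,.06,.1) if '6' in nm else (.03,.12,.16,.2),(-.15,-.02,.06,.11)):
        for j in np.linspace(lo,hi,4)[:-1]:
            w=(hi-lo)/3
            k=(a>j)&(a<j+w)&(abs(l)<.03)&(z>zl)&(z<zh)
            if k.sum()>5:
                Q=np.stack([a[k],l[k],z[k]],1);print('  along %.3f n %d lat med %.4f z med %.4f p85 %.4f p95 %.4f zmin %.4f'%(j,k.sum(),np.median(Q[:,1]),np.median(Q[:,2]),*np.percentile(Q[:,2],[85,95]),Q[:,2].min()))
E
```

```text
top4.png [4.10211234e-01 5.50738163e-04 1.03995351e+00]
  along 0.030 n 57 lat med -0.0000 z med 0.1841 p85 0.1861 p95 0.1871 zmin 0.1790
  along 0.060 n 57 lat med -0.0003 z med 0.1846 p85 0.1864 p95 0.1878 zmin 0.1804
  along 0.090 n 31 lat med 0.0001 z med 0.1847 p85 0.1858 p95 0.1874 zmin 0.1778
  along -0.150 n 199 lat med -0.0018 z med 0.0942 p85 0.0972 p95 0.0985 zmin 0.0611
  along -0.107 n 186 lat med -0.0018 z med 0.0943 p85 0.0971 p95 0.0980 zmin 0.0785
  along -0.063 n 199 lat med -0.0021 z med 0.0944 p85 0.0977 p95 0.0987 zmin 0.0609
top6.png [4.10211234e-01 5.50738163e-04 1.03995351e+00]
  along 0.030 n 45 lat med 0.0001 z med 0.0834 p85 0.0855 p95 0.0869 zmin 0.0773
  along 0.060 n 45 lat med -0.0003 z med 0.0844 p85 0.0858 p95 0.0864 zmin 0.0787
  along 0.090 n 21 lat med -0.0006 z med 0.0844 p85 0.0858 p95 0.0868 zmin 0.0814
  along -0.150 n 197 lat med -0.0017 z med 0.0938 p85 0.0969 p95 0.0985 zmin 0.0614
  along -0.107 n 190 lat med -0.0018 z med 0.0945 p85 0.0971 p95 0.0980 zmin 0.0774
  along -0.063 n 199 lat med -0.0021 z med 0.0942 p85 0.0969 p95 0.0982 zmin 0
[... 381 characters left out ...]
long -0.107 n 176 lat med 0.0132 z med 0.0887 p85 0.0944 p95 0.0958 zmin 0.0608
  along -0.063 n 195 lat med 0.0134 z med 0.0873 p85 0.0945 p95 0.0954 zmin 0.0600
scene6.png [1.32127443 0.06464698 0.68707731]
  along 0.030 n 45 lat med 0.0046 z med 0.0809 p85 0.0829 p95 0.0834 zmin 0.0739
  along 0.060 n 46 lat med 0.0043 z med 0.0807 p85 0.0828 p95 0.0836 zmin 0.0730
  along 0.090 n 18 lat med 0.0045 z med 0.0814 p85 0.0827 p95 0.0831 zmin 0.0743
  along -0.150 n 183 lat med 0.0133 z med 0.0878 p85 0.0946 p95 0.0962 zmin 0.0601
  along -0.107 n 177 lat med 0.0133 z med 0.0886 p85 0.0948 p95 0.0957 zmin 0.0609
  along -0.063 n 196 lat med 0.0136 z med 0.0883 p85 0.0946 p95 0.0961 zmin 0.0601
```

View pics/w6.png

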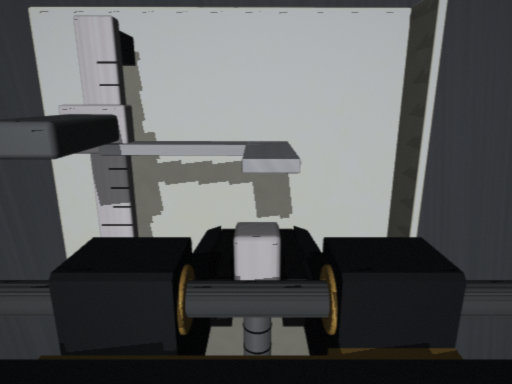

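```bash
python3 -m pendant '[[0,0,0,0,10,-1.3,255],[0,0,0,0,8,0,255],[0,0,0,0,0,0,255]]'; python3 st.py;python3 -m pendant '[[0,0,0,0,4,0,255],[0,0,0,0,4,0,255],[0,0,0,0,4,0,255],[0,0,0,0,0,0,255]]'; python3 st.py
```

```text
clock: 12.7
tcp_pos: [0.568, 0.0776, 0.0726]
ee_rot: [[0.992, -0.124, -0.0], [-0.124, -0.992, -0.0], [-0.0, 0.0, -1.0]]
force: [-0.5, 0.2, -1.6]
width: 0.0175
clk 12.70 along 0.1316 lat -0.0004 z 0.0726 yaw -7.11 pitch 0.00 f_x -0.6 f_y 0.2 f_z -1.6 w 0.0175 [0.07 0.04 0.01]
clock: 13.2
tcp_pos: [0.5666, 0.0663, 0.0725]
ee_rot: [[0.992, -0.123, 0.0], [-0.123, -0.992, -0.0], [0.0, 0.0, -1.0]]
force: [0.1, -0.1, -1.7]
width: 0.0179
clk 13.20 along 0.1202 lat -0.0005 z 0.0725 yaw -7.06 pitch 0.00 f_x 0.2 f_y -0.1 f_z -1.7 w 0.0179 [0.02 0.1  0.02]
```

Tip about 5 mm inside the mouth, no contact force. Continuing in small steps.

```bash
python3 -m pendant '[[0,0,0,0,4,0,255],[0,0,0,0,4,0,255],[0,0,0,0,0,0,255]]'; python3 st.py;python3 -m pendant '[[0,0,0,0,4,0,255],[0,0,0,0,4,0,255],[0,0,0,0,0,0,255]]'; python3 st.py
```

```text
clock: 13.58
tcp_pos: [0.5656, 0.0583, 0.0725]
ee_rot: [[0.992, -0.123, 0.0], [-0.123, -0.992, -0.0], [0.0, 0.0, -1.0]]
force: [-0.2, 0.2, -1.8]
width: 0.0175
clk 13.57 along 0.1121 lat -0.0004 z 0.0725 yaw -7.07 pitch 0.00 f_x -0.3 f_y 0.2 f_z -1.8 w 0.0175 [0.   0.05 0.02]
clock: 13.95
tcp_pos: [0.5646, 0.0503, 0.0725]
ee_rot: [[0.992, -0.123, -0.0], [-0.123, -0.992, -0.0], [-0.0, 0.0, -1.0]]
force: [-1.3, -0.1, -0.7]
width: 0.0176
clk 13.95 along 0.1041 lat -0.0004 z 0.0725 yaw -7.07 pitch 0.00 f_x -1.3 f_y -0.3 f_z -0.7 w 0.0176 [0.08 0.05 0.01]
```

```bash
python3 -m pendant '[[0,0,0,0,4,0,255],[0,0,0,0,4,0,255],[0,0,0,0,0,0,255]]'; python3 st.py;python3 -m pendant '[[0,0,0,0,4,0,255],[0,0,0,0,3,0,255],[0,0,0,0,2,0,255],[0,0,0,0,0,0,255]]'; python3 st.py
```

```text
clock: 14.32
tcp_pos: [0.5636, 0.0424, 0.0725]
ee_rot: [[0.992, -0.123, 0.0], [-0.123, -0.992, -0.0], [0.0, 0.0, -1.0]]
force: [0.9, 0.6, -1.0]
width: 0.0177
clk 14.32 along 0.0961 lat -0.0004 z 0.0725 yaw -7.07 pitch 0.00 f_x 0.9 f_y 0.8 f_z -1.0 w 0.0177 [ 0.02  0.04 -0.06]
clock: 14.82
tcp_pos: [0.5625, 0.0336, 0.0725]
ee_rot: [[0.992, -0.123, 0.0], [-0.123, -0.992, -0.0], [0.0, 0.0, -1.0]]
force: [0.3, -0.7, -1.0]
width: 0.0174
clk 14.82 along 0.0873 lat -0.0004 z 0.0725 yaw -7.06 pitch 0.00 f_x 0.3 f_y -0.7 f_z -1.0 w 0.0174 [-0.    0.09  0.01]
```

```bash
cat > ck.py <<'E'
import sys
from st import *
s=stat(); f=s['force'][:2]@b
sys.exit(1 if abs(f)>3.5 else 0)
E
A() { :; }
python3 -m pendant '[[0,0,0,0,1,0,255],[0,0,0,0,1,0,255]]' >/dev/null && python3 ck.py && python3 -m pendant '[[0,0,0,0,1,0,255],[0,0,0,0,1,0,255]]' >/dev/null && python3 ck.py && python3 -m pendant '[[0,0,0,0,1,0,255],[0,0,0,0,1,0,255]]' >/dev/null && python3 ck.py && python3 -m pendant '[[0,0,0,0,1,0,255],[0,0,0,0,1,0,255]]' >/dev/null && python3 ck.py && python3 -m pendant '[[0,0,0,0,1,0,255],[0,0,0,0,1,0,255]]' >/dev/null && python3 ck.py && python3 -m pendant '[[0,0,0,0,1,0,255],[0,0,0,0,1,0,255]]' >/dev/null && python3 ck.py
```

```text
clk 15.07 along 0.0854 lat -0.0004 z 0.0725 yaw -7.04 pitch 0.00 f_x -1.6 f_y -0.5 f_z -1.8 w 0.0178 [-0.02  0.07 -0.02]
clk 15.32 along 0.0834 lat -0.0004 z 0.0725 yaw -7.04 pitch -0.00 f_x -0.7 f_y 0.2 f_z -1.0 w 0.0173 [-0.04  0.03  0.05]
clk 15.57 along 0.0814 lat -0.0004 z 0.0725 yaw -7.05 pitch -0.00 f_x 0.4 f_y 0.4 f_z -0.3 w 0.0173 [ 0.04  0.08 -0.01]
clk 15.82 along 0.0794 lat -0.0004 z 0.0725 yaw -7.04 pitch 0.00 f_x 0.4 f_y -0.1 f_z -1.8 w 0.0171 [0.02 0.05 0.03]
clk 16.07 along 0.0774 lat -0.0004 z 0.0725 yaw -7.04 pitch -0.00 f_x 0.1 f_y -0.3 f_z -1.5 w 0.0172 [0.03 0.1  0.02]
clk 16.32 along 0.0753 lat -0.0004 z 0.0725 yaw -7.05 pitch -0.00 f_x 0.3 f_y 0.1 f_z -0.9 w 0.0180 [-0.05  0.04 -0.  ]
```

```bash

python3 -m pendant '[[0,0,0,0,1,0,255],[0,0,0,0,1,0,255]]' >/dev/null && python3 ck.py && python3 -m pendant '[[0,0,0,0,1,0,255],[0,0,0,0,1,0,255]]' >/dev/null && python3 ck.py && python3 -m pendant '[[0,0,0,0,1,0,255],[0,0,0,0,1,0,255]]' >/dev/null && python3 ck.py && python3 -m pendant '[[0,0,0,0,1,0,255],[0,0,0,0,1,0,255]]' >/dev/null && python3 ck.py && python3 -m pendant '[[0,0,0,0,1,0,255],[0,0,0,0,1,0,255]]' >/dev/null && python3 ck.py && python3 -m pendant '[[0,0,0,0,1,0,255],[0,0,0,0,1,0,255]]' >/dev/null && python3 ck.py && python3 -m pendant '[[0,0,0,0,1,0,255],[0,0,0,0,1,0,255]]' >/dev/null && python3 ck.py && python3 -m pendant '[[0,0,0,0,1,0,255],[0,0,0,0,1,0,255]]' >/dev/null && python3 ck.py && python3 -m pendant '[[0,0,0,0,1,0,255],[0,0,0,0,1,0,255]]' >/dev/null && python3 ck.py
```

```text
clk 16.57 along 0.0734 lat -0.0004 z 0.0725 yaw -7.04 pitch 0.00 f_x -0.6 f_y -0.0 f_z -1.0 w 0.0180 [-0.01  0.03 -0.  ]
clk 16.82 along 0.0714 lat -0.0004 z 0.0725 yaw -7.04 pitch 0.00 f_x -0.1 f_y -1.1 f_z -1.9 w 0.0171 [-0.01  0.07 -0.01]
clk 17.07 along 0.0694 lat -0.0004 z 0.0725 yaw -7.04 pitch -0.00 f_x 0.2 f_y 0.2 f_z -0.1 w 0.0176 [0.01 0.12 0.  ]
clk 17.32 along 0.0674 lat -0.0004 z 0.0725 yaw -7.04 pitch -0.00 f_x -0.5 f_y -0.3 f_z -0.9 w 0.0177 [0.02 0.16 0.02]
clk 17.57 along 0.0654 lat -0.0004 z 0.0725 yaw -7.05 pitch -0.00 f_x 0.7 f_y 0.2 f_z -0.4 w 0.0172 [0.03 0.06 0.03]
clk 17.82 along 0.0633 lat -0.0004 z 0.0725 yaw -7.04 pitch 0.00 f_x -0.3 f_y -0.9 f_z -1.9 w 0.0174 [ 0.05  0.1  -0.  ]
clk 18.07 along 0.0614 lat -0.0004 z 0.0725 yaw -7.04 pitch -0.00 f_x 0.5 f_y -0.1 f_z -1.7 w 0.0174 [ 0.03  0.04 -0.01]
clk 18.32 along 0.0594 lat -0.0004 z 0.0725 yaw -7.05 pitch -0.00 f_x 1.1 f_y 0.2 f_z -2.0 w 0.0178 [-0.    0.09 -0.04]
clk 18.57 along 0.0586 lat -0.0005 z 0.0725 yaw -7.06 pitch -0.13 f_x 0.3 f_y 12.2 f_z -1.1 w 0.0176 [ 1.69 -0.18  0.04]
```

Stop felt at about 66 mm depth, with a 12 N reaction (within the 45–82 mm range). I'll ease the push, then lower the grip a little so the rod settles before release.

```bash

python3 -m pendant '[[0,0,0,0,-0.7,0,255],[0,0,0,0,0,0,255]]' >/dev/null ; python3 st.py; python3 -m pendant '[[0,0,0,0,0,0.6,255],[0,0,0,0,0,0,255]]' >/dev/null; python3 st.py;  python3 -m pendant '[[0,0,0,0,0,0.6,255],[0,0,0,0,0,0,255]]' >/dev/null; python3 st.py
```

```text
clk 18.82 along 0.0587 lat -0.0004 z 0.0725 yaw -7.04 pitch -0.05 f_x -0.4 f_y 6.3 f_z -1.6 w 0.0173 [ 0.87 -0.1   0.02]
clk 19.07 along 0.0587 lat -0.0004 z 0.0719 yaw -7.04 pitch -0.06 f_x 0.0 f_y 6.5 f_z -1.7 w 0.0173 [ 0.88 -0.13  0.01]
clk 19.32 along 0.0587 lat -0.0004 z 0.0713 yaw -7.04 pitch -0.05 f_x 0.2 f_y 5.4 f_z 0.1 w 0.0172 [ 0.77 -0.05 -0.04]
```

```bash

python3 -m pendant '[[0,0,0,0,0,0.5,255],[0,0,0,0,0,0,255]]' >/dev/null; python3 st.py;  python3 -m pendant '[[0,0,0,0,0,0.5,255],[0,0,0,0,0,0,255]]' >/dev/null; python3 st.py
```

```text
clk 19.57 along 0.0587 lat -0.0004 z 0.0709 yaw -7.04 pitch -0.05 f_x -0.5 f_y 6.1 f_z -0.6 w 0.0177 [ 0.71 -0.05 -0.02]
clk 19.82 along 0.0587 lat -0.0004 z 0.0704 yaw -7.04 pitch -0.05 f_x 0.7 f_y 6.0 f_z -0.3 w 0.0175 [ 0.78 -0.01 -0.03]
```

```bash

python3 -m pendant '[[0,0,0,0,-0.3,0,255],[0,0,0,0,0,0,230],[0,0,0,0,0,0,180],[0,0,0,0,0,0,150],[0,0,0,0,0,0,150],[0,0,0,0,0,0,150]]' >/dev/null; python3 st.py; python3 - <<'E'
from h import *
for n in ('scene','wrist'): snap(n,n+'7.png')
s=load('scene7.png');a=cv2.resize(s['image'][130:240,165:345],None,fx=4.4,fy=4.4,interpolation=cv2.INTER_CUBIC);cv2.imwrite('pics/s7z.png',a[...,::-1])
E
```

```text
clk 20.57 along 0.0583 lat -0.0003 z 0.0704 yaw -7.05 pitch 0.01 f_x -0.1 f_y 1.3 f_z -0.5 w 0.0366 [-0.09  0.08  0.04]
```

View pics/s7z.png

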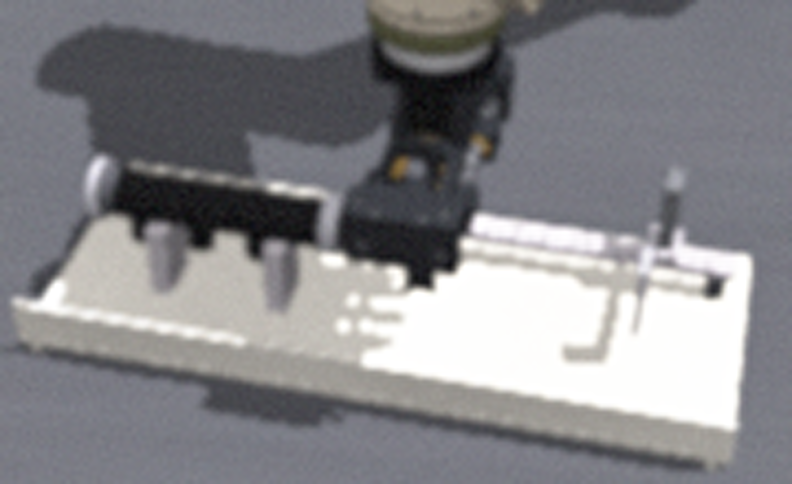

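View pics/wrist7.png

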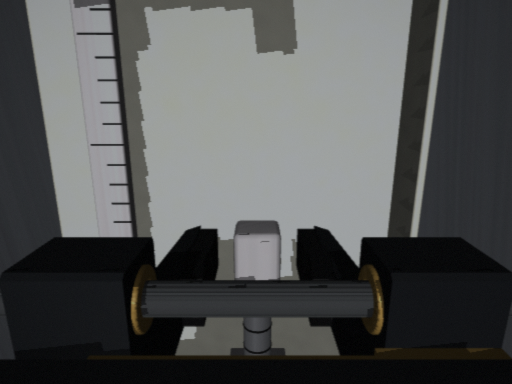

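The rod is released and stays in the bore. The block is still straight at column 257 in the wrist view. Next I lift clear and go to look at the tab.

```bash

python3 -m pendant '[[0,0,0,0,0,-8,150],[0,0,0,0,0,-25,150],[0,0,0,0,0,-40,150],[0,0,0,0,0,-50,100],[0,0,0,-37,-36,-7,60],[0,0,0,-38,-36,0,60],[0,0,0,0,0,0,60],[0,0,0,0,0,0,60]]' >/dev/null; python3 st.py; python3 - <<'E'
from h import *
for n in ('scene','wrist','top'): snap(n,n+'8.png')
s=load('scene8.png');a=cv2.resize(s['image'][130:240,165:345],None,fx=4.4,fy=4.4,interpolation=cv2.INTER_CUBIC);cv2.imwrite('pics/s8z.png',a[...,::-1])
s=load('top8.png');a=cv2.resize(s['image'][155:255,175:350],None,fx=4.5,fy=4.5,interpolation=cv2.INTER_CUBIC);cv2.imwrite('pics/t8z.png',a[...,::-1])
E
```

```text
clk 21.68 along 0.1300 lat -0.0750 z 0.2008 yaw -7.04 pitch 0.01 f_x 1.3 f_y -0.5 f_z 0.3 w 0.0675 [-0.03  0.11 -0.04]
```

View pics/s8z.png

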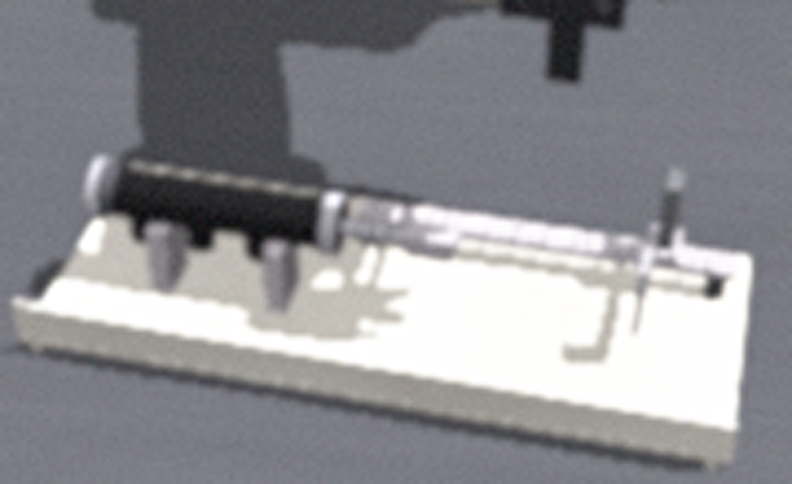

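View pics/wrist8.png

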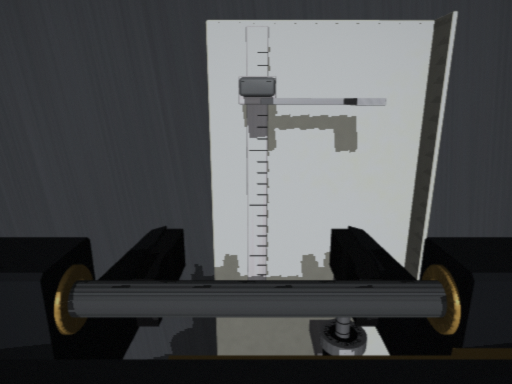

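View pics/t8z.png

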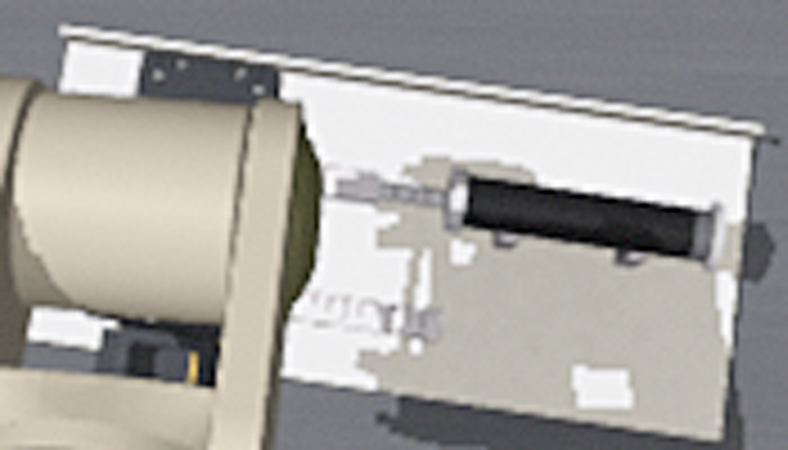

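```bash
python3 - <<'E'
from st import *
s=load('wrist8.png');a=cv2.resize(s['image'][65:125,225:395],None,fx=4.6,fy=4.6,interpolation=cv2.INTER_CUBIC);cv2.imwrite('pics/w8z.png',a[...,::-1])
P=cloud(s)
for v in (76,78,80,84,88,92,95,97,99,101,103,105):
    row=[]
    for u in (250,258,268,330,375):
        p=P[v,u];row.append('%.4f/%.4f/%.3f'%((p[:2]-m)@b,(p[:2]-m)@x,p[2]))
    print(v,row, s['image'][v,258].tolist())
E
```

```text
76 ['0.2132/-0.0807/0.048', '0.2132/-0.0743/0.049', '0.2133/-0.0664/0.048', '0.2156/-0.0094/0.012', '0.2157/0.0308/0.013'] [156, 157, 160]
78 ['0.2087/-0.0797/0.101', '0.2088/-0.0745/0.101', '0.2088/-0.0679/0.100', '0.2139/-0.0094/0.013', '0.2140/0.0311/0.012'] [84, 87, 90]
80 ['0.2075/-0.0798/0.101', '0.2075/-0.0745/0.102', '0.2075/-0.0679/0.100', '0.2122/-0.0093/0.012', '0.2122/0.0310/0.013'] [105, 109, 112]
84 ['0.2050/-0.0798/0.100', '0.2049/-0.0745/0.102', '0.2050/-0.0680/0.102', '0.2087/-0.0091/0.013', '0.2089/0.0319/0.012'] [96, 100, 102]
88 ['0.2025/-0.0798/0.101', '0.2025/-0.0745/0.101', '0.2025/-0.0679/0.101', '0.2053/-0.0086/0.011', '0.2054/0.0320/0.012'] [91, 94, 97]
92 ['0.1999/-0.0798/0.101', '0.2000/-0.0745/0.100', '0.1999/-0.0679/0.102', '0.2018/-0.0084/0.011', '0.2019/0.0322/0.013'] [87, 89, 92]
95 ['0.1980/-0.0798/0.100', '0.1981/-0.0745/0.100', '0.1981/-0.0678/0.100', '0.1992/-0.0084/0.011', '0.1992/0.0322/0.013'] [43, 44, 47]
97 ['0.1970/-0.0807/0.051', '0.1970/-0.0743/0.050', '0.1971/-0.0661/0.047', '0.1974/-0.0083/0.012', '0.1975/0.0321/0.014'] [91, 90, 93]
99 ['0.1955/-0.0807/0.052', '0.1955/-0.0743/0.049', '0.1955/-0.0663/0.054', '0.1956/-0.0169/0.054', '0.1957/0.0066/0.091'] [102, 100, 103]
101 ['0.1939/-0.0808/0.049', '0.1939/-0.0743/0.049', '0.1940/-0.0663/0.053', '0.1941/-0.0167/0.053', '0.1943/0.0060/0.093'] [102, 100, 103]
103 ['0.1923/-0.0808/0.050', '0.1924/-0.0743/0.050', '0.1924/-0.0663/0.053', '0.1925/-0.0165/0.053', '0.1930/0.0066/0.091'] [94, 93, 96]
105 ['0.1906/-0.0810/0.037', '0.1906/-0.0742/0.038', '0.1902/-0.0650/0.013', '0.1903/-0.0081/0.013', '0.1916/0.0067/0.092'] [97, 96, 100]
```

View pics/w8z.png

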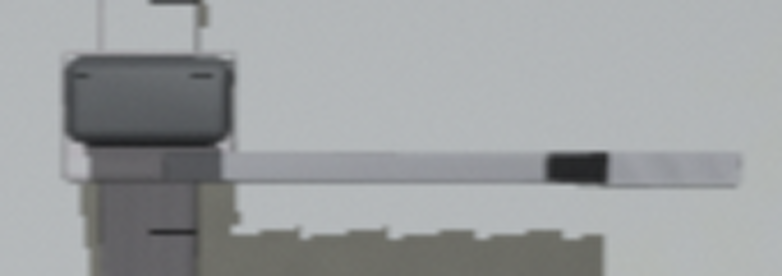

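Tab centre found at along 0.2033, lat −0.0746, top 0.101 (matches). The blade face is near 0.1915 from the mouth, within the stated range.

```bash

python3 -m pendant '[[0,0,0,0,-37,0,125],[0,0,0,0,-36.3,0,125],[0,0,0,0,0,30,125],[0,0,0,0,0,0,125],[0,0,0,0,0,0,125]]' >/dev/null; python3 st.py; python3 -m pendant '[[0,0,0,0,0,30,125],[0,0,0,0,0,30,125],[0,0,0,0,0,20,125],[0,0,0,0,0,15,125],[0,0,0,0,0,0,125],[0,0,0,0,0,0,125]]' >/dev/null; python3 st.py; 
```

```text
clk 22.45 along 0.2030 lat -0.0750 z 0.1711 yaw -7.10 pitch -0.01 f_x -0.8 f_y -0.3 f_z 0.8 w 0.0448 [-0.06  0.08  0.02]
clk 23.20 along 0.2036 lat -0.0751 z 0.0763 yaw -7.05 pitch -0.02 f_x -0.3 f_y 0.4 f_z 0.0 w 0.0449 [-0.05  0.1   0.05]
```

```bash

python3 -m pendant '[[0,0,0,0,0,0,170],[0,0,0,0,0,0,200],[0,0,0,0,0,0,255],[0,0,0,0,0,0,255],[0,0,0,0,0,0,255],[0,0,0,0,0,0,255],[0,0,0,0,0,0,255]]' >/dev/null; python3 st.py; python3 - <<'E'
from h import *
s=snap('scene','s9.png');a=cv2.resize(s['image'][130:240,165:345],None,fx=4.4,fy=4.4,interpolation=cv2.INTER_CUBIC);cv2.imwrite('pics/s9z.png',a[...,::-1])
snap('wrist','w9.png')
E
```

```text
clk 24.07 along 0.2036 lat -0.0749 z 0.0757 yaw -7.05 pitch -0.02 f_x 4.9 f_y -0.2 f_z -1.0 w 0.0236 [-0.09 -0.62  0.04]
```

View pics/w9.png

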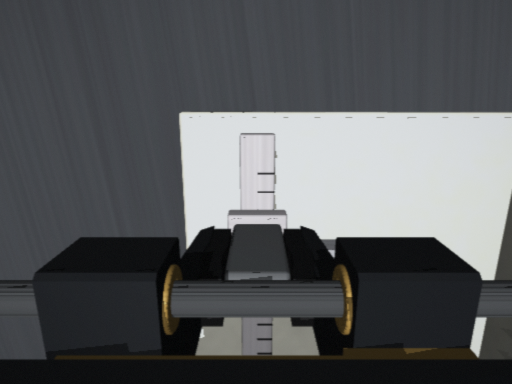

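View pics/s9z.png

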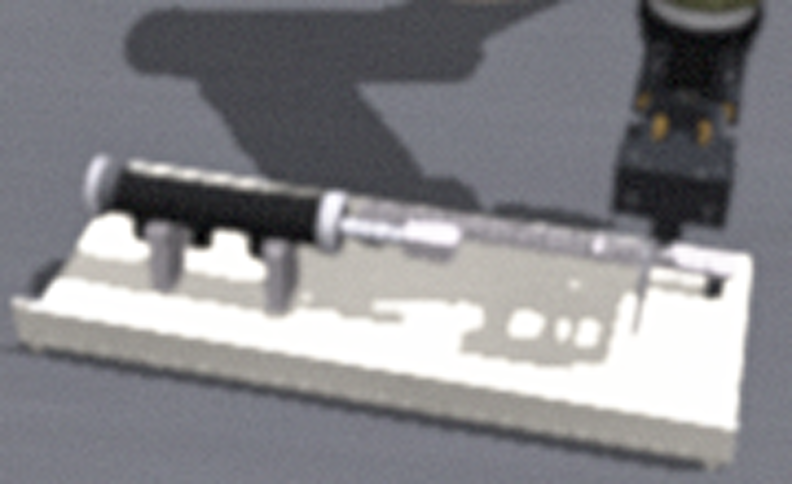

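```bash

python3 -m pendant '[[0,0,0,0,10,0,255],[0,0,0,0,20,0,255],[0,0,0,0,20,0,255],[0,0,0,0,20,0,255],[0,0,0,0,15,0,255],[0,0,0,0,10,0,255],[0,0,0,0,5,0,255]]' >/dev/null; python3 st.py; python3 -m pendant '[[0,0,0,0,2,0,255],[0,0,0,0,2,0,255],[0,0,0,0,1,0,255]]' >/dev/null; python3 st.py;python3 -m pendant '[[0,0,0,0,1,0,255],[0,0,0,0,1,0,255]]' >/dev/null; python3 st.py
```

```text
clk 25.05 along 0.1033 lat -0.0749 z 0.0757 yaw -7.07 pitch -0.02 f_x 4.3 f_y 1.8 f_z 1.2 w 0.0236 [ 0.21 -0.62 -0.05]
clk 25.43 along 0.0987 lat -0.0749 z 0.0757 yaw -7.05 pitch -0.02 f_x 4.8 f_y 1.9 f_z 1.9 w 0.0233 [ 0.18 -0.61 -0.03]
clk 25.68 along 0.0968 lat -0.0749 z 0.0757 yaw -7.04 pitch -0.02 f_x 4.9 f_y 2.9 f_z 2.1 w 0.0237 [ 0.14 -0.62  0.05]
```

```bash
python3 - <<'E'
from h import *
s=snap('scene','s10.png');a=cv2.resize(s['image'][130:240,165:345],None,fx=4.4,fy=4.4,interpolation=cv2.INTER_CUBIC);cv2.imwrite('pics/s10z.png',a[...,::-1])
E
```

```text
(no output)
```

View pics/s10z.png

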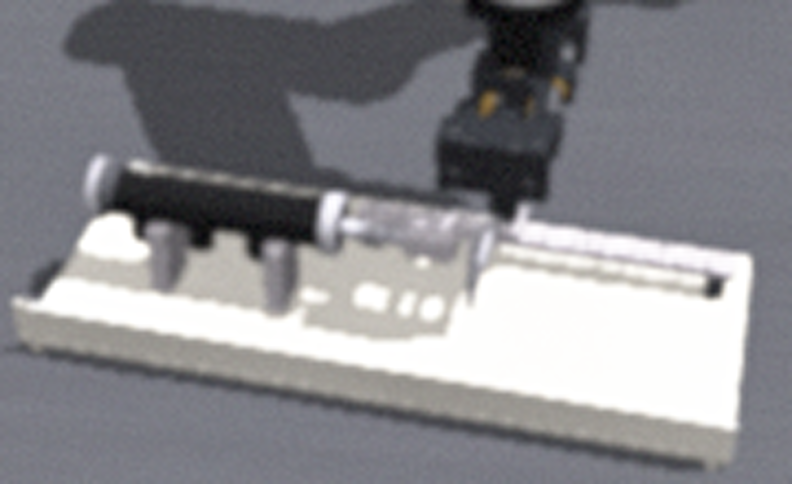

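```bash
sed -i 's/>3.5/>4.5/' ck.py
python3 -m pendant '[[0,0,0,0,1,0,255],[0,0,0,0,1,0,255]]' >/dev/null && python3 ck.py && python3 -m pendant '[[0,0,0,0,1,0,255],[0,0,0,0,1,0,255]]' >/dev/null && python3 ck.py && python3 -m pendant '[[0,0,0,0,0.5,0,255],[0,0,0,0,0.5,0,255]]' >/dev/null && python3 ck.py && python3 -m pendant '[[0,0,0,0,0.5,0,255],[0,0,0,0,0.5,0,255]]' >/dev/null && python3 ck.py && python3 -m pendant '[[0,0,0,0,0.5,0,255],[0,0,0,0,0.5,0,255]]' >/dev/null && python3 ck.py && python3 -m pendant '[[0,0,0,0,0.5,0,255],[0,0,0,0,0.5,0,255]]' >/dev/null && python3 ck.py && python3 -m pendant '[[0,0,0,0,0.5,0,255],[0,0,0,0,0.5,0,255]]' >/dev/null && python3 ck.py&& python3 -m pendant '[[0,0,0,0,0.5,0,255],[0,0,0,0,0.5,0,255]]' >/dev/null && python3 ck.py
```

```text
clk 25.98 along 0.0948 lat -0.0749 z 0.0757 yaw -7.04 pitch -0.02 f_x 5.2 f_y 2.1 f_z 1.6 w 0.0240 [ 0.13 -0.64 -0.04]
clk 26.23 along 0.0928 lat -0.0749 z 0.0757 yaw -7.04 pitch -0.02 f_x 5.1 f_y 1.3 f_z 2.0 w 0.0240 [ 0.22 -0.61 -0.06]
clk 26.48 along 0.0918 lat -0.0749 z 0.0757 yaw -7.04 pitch -0.02 f_x 4.5 f_y 1.4 f_z 1.6 w 0.0239 [ 0.14 -0.67 -0.07]
clk 26.73 along 0.0908 lat -0.0749 z 0.0757 yaw -7.04 pitch -0.02 f_x 5.5 f_y 3.5 f_z 2.2 w 0.0237 [ 0.13 -0.65 -0.05]
clk 26.98 along 0.0898 lat -0.0749 z 0.0757 yaw -7.04 pitch -0.02 f_x 4.1 f_y 2.7 f_z 1.8 w 0.0237 [ 0.12 -0.62  0.01]
clk 27.23 along 0.0888 lat -0.0749 z 0.0757 yaw -7.04 pitch -0.02 f_x 4.6 f_y 1.2 f_z 2.3 w 0.0235 [ 0.19 -0.6  -0.04]
clk 27.48 along 0.0878 lat -0.0749 z 0.0757 yaw -7.04 pitch -0.02 f_x 5.4 f_y 1.8 f_z 0.4 w 0.0238 [ 0.17 -0.64  0.02]
clk 27.73 along 0.0872 lat -0.0749 z 0.0757 yaw -7.05 pitch -0.06 f_x 5.4 f_y 6.4 f_z 0.8 w 0.0238 [ 0.9  -0.76 -0.  ]
```

Contact of the blade with the rod at exposed length ≈ 75.1 mm (expected 75.6), force 6.4 N including 2 N friction. Now I ease off slightly and let go.

```bash
python3 -m pendant '[[0,0,0,0,-0.2,0,255],[0,0,0,0,0,0,255]]' >/dev/null; python3 st.py; python3 -m pendant '[[0,0,0,0,0,0,220],[0,0,0,0,0,0,170],[0,0,0,0,0,0,130],[0,0,0,0,0,0,125],[0,0,0,0,0,0,125]]' >/dev/null; python3 st.py; python3 -m pendant '[[0,0,0,0,0,-8,125],[0,0,0,0,0,-20,125],[0,0,0,0,0,-40,125],[0,0,0,0,0,-40,125],[0,0,0,0,0,-30,125],[0,0,0,0,0,0,125],[0,0,0,0,0,0,125]]' >/dev/null; python3 st.py;python3 - <<'E'
from h import *
for n in ('scene','wrist'): s=snap(n,n+'11.png')
s=load('scene11.png');a=cv2.resize(s['image'][130:240,165:345],None,fx=4.4,fy=4.4,interpolation=cv2.INTER_CUBIC);cv2.imwrite('pics/s11z.png',a[...,::-1])
E
```

```text
clk 27.98 along 0.0872 lat -0.0749 z 0.0757 yaw -7.04 pitch -0.03 f_x 5.5 f_y 3.7 f_z 2.5 w 0.0235 [ 0.37 -0.71 -0.04]
clk 28.60 along 0.0867 lat -0.0756 z 0.0752 yaw -7.04 pitch 0.00 f_x 0.5 f_y 0.6 f_z -0.2 w 0.0451 [-0.04  0.09 -0.  ]
clk 29.48 along 0.0867 lat -0.0759 z 0.2126 yaw -7.05 pitch -0.00 f_x 0.5 f_y -0.7 f_z -1.0 w 0.0451 [-0.08  0.07  0.05]
```

View pics/s11z.png

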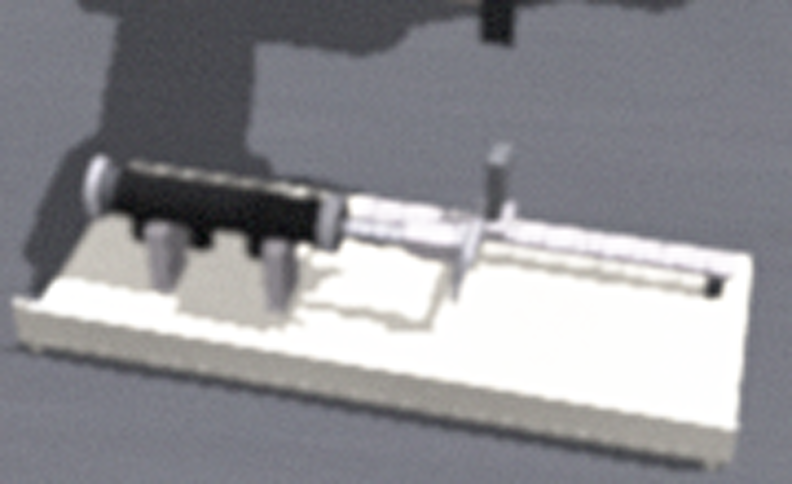

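View pics/wrist11.png

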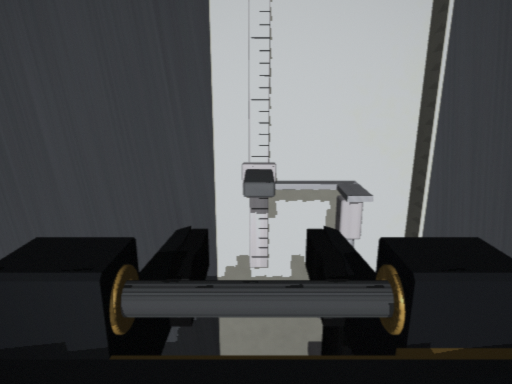

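The wrist view shows the blade meeting the block end at (352,197). I'll take a view from straight above to check the gap and that the rod is seated.

```bash
python3 -m pendant '[[0,0,0,35,30,0,125],[0,0,0,35,30,0,125],[0,0,0,0,0,0,125],[0,0,0,0,0,0,125]]' >/dev/null; python3 st.py;python3 - <<'E'
from st import *
s=snap('wrist','w12.png')
a=cv2.resize(s['image'][60:260,170:330],None,fx=3,fy=3,interpolation=cv2.INTER_CUBIC);cv2.imwrite('pics/w12z.png',a[...,::-1])
u0,v0=proj(s,np.append(m+b*.075,.089));print(u0,v0)
u=int(u0)
for v in range(int(v0)-14,int(v0)+14):
    p=cloud(s)[v,u]; print(v,s['image'][v,u].tolist(),'%.4f %.4f %.4f'%((p[:2]-m)@b,(p[:2]-m)@x,p[2]))
E
```

```text
clk 30.07 along 0.0272 lat -0.0059 z 0.2125 yaw -7.04 pitch -0.02 f_x -0.3 f_y 0.0 f_z -0.3 w 0.0449 [-0.07  0.1   0.01]
265.7476709389734 124.18589277736318
110 [203, 207, 208] 0.0830 0.0010 0.0119
111 [203, 206, 208] 0.0820 0.0010 0.0109
112 [202, 206, 208] 0.0812 0.0010 0.0129
113 [199, 202, 205] 0.0802 0.0010 0.0120
114 [168, 172, 174] 0.0793 0.0010 0.0121
115 [97, 97, 100] 0.0802 0.0001 0.0552
116 [83, 85, 88] 0.0803 -0.0003 0.0746
117 [108, 110, 114] 0.0802 -0.0006 0.0891
118 [175, 177, 183] 0.0797 -0.0007 0.0918
119 [181, 184, 190] 0.0789 -0.0006 0.0916
120 [180, 182, 189] 0.0782 -0.0007 0.0921
121 [180, 182, 189] 0.0775 -0.0006 0.0912
122 [180, 181, 188] 0.0767 -0.0006 0.0904
123 [174, 177, 182] 0.0761 -0.0006 0.0921
124 [100, 100, 103] 0.0749 -0.0005 0.0858
125 [95, 93, 97] 0.0742 -0.0005 0.0864
126 [111, 110, 113] 0.0735 -0.0005 0.0873
127 [129, 129, 132] 0.0727 -0.0005 0.0856
128 [193, 194, 199] 0.0720 -0.0005 0.0862
129 [202, 203, 207] 0.0713 -0.0005 0.0866
130 [202, 203, 207] 0.0706 -0.0005 0.0880
131 [203, 203, 208] 0.0697 -0.0005 0.0863
132 [203, 204, 209] 0.0691 -0.0005 0.0872
133 [202, 203, 208] 0.0683 -0.0005 0.0872
134 [203, 203, 208] 0.0675 -0.0004 0.0866
135 [203, 203, 208] 0.0667 -0.0004 0.0863
136 [202, 202, 207] 0.0661 -0.0005 0.0877
137 [203, 202, 207] 0.0653 -0.0004 0.0865
```

View pics/w12z.png

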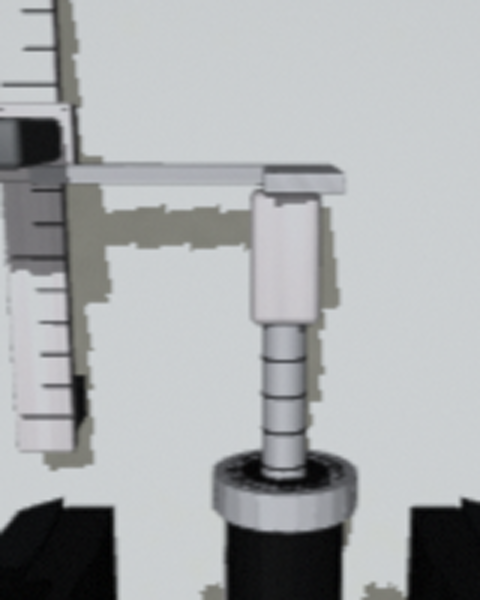

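The view from above shows the block end flush with the blade at crop (290,192), with no gap reaching the background. The rod is in line with the tube and the gripper is clear. Handing in.

```bash
python3 -c "
from station import robot
print(robot.close_job())"
```

```text
the job is handed in; nothing more can be done
None
```

The job is done and handed in at about 30 s of the 69 s allowed: the rod sits against the stopper, and the cursor's blade rests on its outer end. The stopper is about 66–67 mm inside the tube.

- **Rod:** I slid it in until it met the stopper. The highest reading was about 12 N, against the 25 N limit. I eased the push off, then released the rod.
- **Cursor:** I slid it along until the blade met the rod's end. The tool read 6.4 N there, of which about 2 N is the cursor's own friction. I eased off, let go and lifted clear.
- **Exposed length:** it reads 75.1 mm at the blade, against 75.7 mm worked out from where the rod stopped. The two differ by 0.6 mm, which is within the camera calibration of about 2 mm.
- **Last checks:** the view from above shows the blade flush with the rod's end and nothing touching the gripper. I moved none of the other things on the bench. I did not take a separate closing picture of each of them.
- **Small disagreements:**
  - The cameras placed the held rod 1–2 mm lower than the arm's own reading, so I raised it 1.3 mm before it went in.
  - After release the outer end dropped about 3 mm, because the rod is loose in the bore.

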